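Sort sample tins by weight and stack them in the clamping rack

TASK

Three or four of the look-alike sample tins in the tray are full and one or two are empty: lift them to feel which is which. Lay all the full ones side by side on the rack's board as the bottom row, square and centred across the board, with the first against the fixed cheek, and push the sliding cheek up until you feel it stop with the whole row closed tight, tin against tin. Then lay each empty tin on top, saddled square and centred in a gap between two full ones, and leave the other things where they are.

Things in the scene. Friction and masses are not known exactly. Their poses are not given: they have to be found in the camera images.
- tin_1: plain aluminium sample tin, a closed cylinder 40 mm in diameter and 60 mm long, with two thin black rubber bands round it, lying on its side; origin at its centre, its x axis is the cylinder's axis. All tins look alike: a full one weighs about 450 g, an empty one about 90 g (each may be 15 % off). May be absent (None from the start).
- tin_2: plain aluminium sample tin, a closed cylinder 40 mm in diameter and 60 mm long, with two thin black rubber bands round it, lying on its side; origin at its centre, its x axis is the cylinder's axis. All tins look alike: a full one weighs about 450 g, an empty one about 90 g (each may be 15 % off). May be absent (None from the start).
- tin_3: plain aluminium sample tin, a closed cylinder 40 mm in diameter and 60 mm long, with two thin black rubber bands round it, lying on its side; origin at its centre, its x axis is the cylinder's axis. All tins look alike: a full one weighs about 450 g, an empty one about 90 g (each may be 15 % off). May be absent (None from the start).
- tin_4: plain aluminium sample tin, a closed cylinder 40 mm in diameter and 60 mm long, with two thin black rubber bands round it, lying on its side; origin at its centre, its x axis is the cylinder's axis. All tins look alike: a full one weighs about 450 g, an empty one about 90 g (each may be 15 % off). May be absent (None from the start).
- tin_5: plain aluminium sample tin, a closed cylinder 40 mm in diameter and 60 mm long, with two thin black rubber bands round it, lying on its side; origin at its centre, its x axis is the cylinder's axis. All tins look alike: a full one weighs about 450 g, an empty one about 90 g (each may be 15 % off). May be absent (None from the start).
- tin_6: plain aluminium sample tin, a closed cylinder 40 mm in diameter and 60 mm long, with two thin black rubber bands round it, lying on its side; origin at its centre, its x axis is the cylinder's axis. All tins look alike: a full one weighs about 450 g, an empty one about 90 g (each may be 15 % off). May be absent (None from the start).
- rack: fixed rack standing in the tray: a white board 60 mm (its x) by 305 mm (its y), 12 mm thick, open at front and back; origin on the tray's floor at mid-width; its y axis runs along the row from the fixed steel cheek at the -y end towards the sliding cheek, and tins lie along its x axis. Both cheeks are 60 mm wide (x) and stand about 26 mm above the board.
- tray: fixed grey spill tray in which rack and tins lie: inside 340 mm (x) by 860 mm (y), floor 3 mm thick, a 4 mm thick rim 18 mm high above the bench; origin on the bench under its centre.
- row_start (a point): point on the board's top (15 mm above the bench), mid-width, at the foot of the fixed cheek's inner face. Axes as the rack's: tins of the row have their centres at y = 20, 60, 100 (and 140) mm and z = 20 mm from here, saddled tins at z = 54.6 mm.
- slide (a joint): sliding cheek, 0 to 0.095 m: the clear width between the cheeks is 0.210 m minus this value; it grows as the cheek goes towards the fixed one (rack -y). Slides with about 1 N of friction and stays where it is left.
- slide_face (a point): mid-point of the sliding cheek's inner face (towards the tins), 20 mm above the board.
- slide_grip (a point): centre of the top face of the black upright grip on the sliding cheek's carriage, 63 mm above the bench: a block 30 mm (rack x) by 14 mm (rack y), standing 39 mm above a flat steel carriage plate 24 mm above the bench. There are 34 mm between the grip and the back of the cheek.
- petri: glass dish, bystander, leave alone
- microspatula: flat steel lab spatula, 150 mm long, lying down, bystander, leave alone
- weight: small brass weight, 28 mm across, 30 mm tall, bystander, leave alone
- beaker: glass beaker, 68 mm across, 85 mm tall, bystander, leave alone
- reagent: white jar with a blue cap, 60 mm across, 120 mm tall, bystander, leave alone
- stopper: rubber stopper, bystander, leave alone
Things that resemble listed ones, but are neither listed nor needed, are in the scene too. Leave any orange look-alike of the tin_1 alone. Leave any green look-alike of the tin_6 alone.

How it is judged:
By the outcome, as a careful person would: the job done as asked, in the order asked, and still so for the second after the job is handed in, with the robot touching nothing.
Of tin_1, tin_2, tin_3, tin_4, tin_5, tin_6 only 5 to 6 are there at a start; the rules pass over those that are not, and their reading is None.
At some moment in a run one of tin_1, tin_2, tin_3, tin_4, tin_5, tin_6 may be knocked a few centimetres aside while the robot is not near it.
Once in a run the grip may slacken for a moment while it holds something.
It also fails if it takes over 210 s, if anything falls off the work surface, if the arm or the gripper's body presses on something with over 40 N, if the wrist force passes 120 N, or if a joint passes its speed limit or range.

ROBOT

A 6-joint arm with a two-finger parallel gripper is mounted at the origin on the work surface. World frame = base frame: x ahead of the robot, y to its left, z up, the work surface at z = 0. Lengths are in m, angles in degrees, forces in N, time in s.
With the tool pointing down it reaches from about 0.3 to 0.875 m from the base axis. Payload 6.4 kg.
Tool frame: the origin (TCP) lies between the finger pads; the fingertips stand 25 mm ahead of it and the grasp point (between the pads) lies 6 mm ahead of it; z points along the fingers, y is the line along which they close (so a half turn about z gives the same grasp; the last joint's range is limited). The gripper opens to 85 mm and grips with 20 to 120 N. Pads are 22 mm wide; open, the fingers measure 114 mm over their backs; the gripper's body (76 mm by 85 mm) begins 54 mm behind the grasp point. The pads swing forward as they close: fully open they stand 13 mm farther back than shut.
Start: joints at [-79.658, 10.359, 92.074, -0, 77.567, -11.82], TCP at [0.217, -0.533, 0.256] pointing down, gripper open.
Joint ranges: [-171.53, 171.53], [-51.25, 118.39], [17.06, 147.69], [-65.23, 245.23], [0, 150.52], [-178.68, 178.68]. Speed limits (degrees/s): [147.25, 147.25, 172.46, 180, 180, 180].

INTERFACE

Orientations are given as [roll, pitch, yaw] about the fixed x, y, z axes, in that order (R = Rz(yaw) Ry(pitch) Rx(roll)).
In Python, from rig import robot gives the robot as it stands.
- The arm moves only by the tool servo_tool, never from a script. Its argument "motion" is a list of rows, each an object of numbers: "tx", "ty", "tz": the shift along the tool's x, y, z each as a share of 20 cm, from -1 to 1; "ax", "ay", "az": the turn, a rotation vector about the tool's x, y, z each as a share of 90 degrees, from -1 to 1; "hand": the closure, from -1 (fully open) to 1 (shut). In form: [{"tx": .., "ty": .., "tz": .., "ax": .., "ay": .., "az": .., "hand": ..}, ...]. A call has 1 to 12 rows; each row is the pose to reach, as a shift and turn from the pose commanded when the call began, along the tool's axes at that moment; what a row does not reach only later rows make up. A row lasts 1/10 s, in which the tool goes at most 50 mm and 8.59 degrees, less where a joint would pass 70% of its speed; a pose out of reach is approached as far as the arm can. A call with a number of a shift or a turn outside -1 to 1 is refused whole. A call with a gripper value outside its range is refused whole. The fingers move at their own pace and stop on an object; the grip force is fixed at half the most. Time passes only in rows, so rows that repeat a pose let the fingers close. It gives the time, the measured TCP pose, the force, the opening and the grip force at its end, in the units of the state.
- robot.observe(): the state, without advancing time (a new reading comes with each control period).
- robot.read_camera(name): name is "side" or "top" or "wrist"; returns a dict with "frame" (420x560x3 uint8, red, green, blue), "depth" (420x560 float32, m along the optical axis (not along the pixel's ray), 0 where there is no reading), "K" (3x3 intrinsics, pixels), "rvec" (rotation vector, rad) and "tvec" (3), from world to camera coordinates, as OpenCV has them; the wrist camera has in their place "hand_eye" (4x4, takes a point from camera to tool coordinates, whose origin is the TCP and whose axes are the flange's). Camera axes: x right, y down, z forward; pixel columns grow to the right and rows downward; lengths in m; the calibration is good to about 2 mm. The wrist camera is an equidistant fisheye: a pixel r from the principal point sees the ray r / f radians off the axis. A picture is of the moment at which its call begins: read the wrist's pose just before it.
- robot.job_done(): hands the job in; it is judged then, once.
Trained networks look in a picture, given as the dict that the camera call returned (one of the last four; its "shot" number tells which), for a name from the list of things; names that differ only in an ending like _2 or _b are one class to them, and where a whole thing is asked for, a point or a joint stands for the part that bears it (a point fixed in the world has none). Each returns a list of dicts, best first, with "score" (0 to 1); they miss things now and then, are a little off and sometimes report something else, mostly with a low value. They report only what shows in the picture. A call takes as long as a camera call. They do not tell look-alikes from the thing itself.
- robot.cut_out(picture, label): "pixels" (420x560 bool, what is visible of it) and "position" ([column, row] in pixels, amid what is visible of it).
- robot.tip_of(picture, label): "position" ([column, row] in pixels: a listed point, or the origin of a listed thing).
The state is a dict: "time": time; "joint_pos": joint angles; "qd": joint speeds; "joint_efforts": joint torques, N m; "eef_pos": TCP position; "tcp_rot": TCP orientation; "ft_force": force on the tool from outside, world axes, zero at the start; "ft_torque": the same for the moment, N m; "width": opening from 0.0 (shut) to 1.0 (fully open); "finger_force": force on a finger pad.
Only numpy, scipy, OpenCV 4.12 (cv2) and the standard library are available. Lean on these libraries where they do the work, as an engineer would, in place of code of your own. Each camera call takes 0.05 s, during which the arm holds its last target. There are 200 camera calls.

## Working session

There is one attempt and no reset: what is moved stays moved. The work goes in short steps, Python scripts to look and compute and a tool call to move; the robot and the scene stay as the last step left them, time stands still between calls to the robot, and variables do not carry over. Pictures are saved under pics/ and viewed, at most 14 in all, crops included, and the job is handed in when it is done.

Besides the shell and the picture viewer there is one more tool, called after "Emit:" as name([rows], argument=value, ...), one row to a line, values as JSON. servo_tool: Moves the arm, as the interface text tells. Shift numbers are shares of 20 cm and turn numbers shares of 90 degrees, none past 1 either way. Its arguments: {"type":"object","properties":{"motion":{"type":"array","items":{"type":"object","properties":{"tx":{"type":"number"},"ty":{"type":"number"},"tz":{"type":"number"},"ax":{"type":"number"},"ay":{"type":"number"},"az":{"type":"number"},"hand":{"type":"number"}}}}},"required":["motion"]}

```bash
ls; mkdir -p pics
cat > h.py <<'E'
import numpy as np, cv2
from rig import robot
from scipy.spatial.transform import Rotation as R
def world(p):
    "world points for every pixel of a top/side picture"
    K=p["K"]; M=cv2.Rodrigues(np.array(p["rvec"],float))[0]; t=np.array(p["tvec"],float).ravel()
    v,u=np.mgrid[0:420,0:560]; d=p["depth"]
    c=np.stack([(u-K[0][2])/K[0][0]*d,(v-K[1][2])/K[1][1]*d,d],-1)
    w=(c-t)@M; w[d==0]=np.nan
    return w
def save(p,n,box=None,s=1):
    f=p["frame"][...,::-1]
    if box: f=f[box[1]:box[3],box[0]:box[2]]
    cv2.imwrite(f"pics/{n}.png",cv2.resize(f,None,fx=s,fy=s))
E
python3 - <<'E'
from h import *
print(robot.observe())
p=robot.read_camera("top"); save(p,"top1",s=1.4); w=world(p)
np.savez("top1.npz",f=p["frame"],w=w)
for l in ["tin_1","rack","slide","petri","microspatula","weight","beaker","reagent","stopper"]:
    for d in robot.cut_out(p,l):
        m=d["pixels"]; q=w[m]; q=q[~np.isnan(q[:,0])]
        (c,sz,a)=cv2.minAreaRect(q[:,:2].astype(np.float32)*1000)
        print(l,round(d["score"],2),np.round(d["position"]),m.sum(),"med",np.round(np.median(q,0),3),"top",np.round(np.percentile(q[:,2],95),3),np.round(c),np.round(sz),round(a))
for l in ["row_start","slide_face","slide_grip"]:
    for d in robot.tip_of(p,l):
        c,r=np.round(d["position"]).astype(int); print(l,d["score"],c,r,np.round(w[r,c],4))
E
```

```text
pics
{'time': 0.0, 'joint_pos': array([-7.96569480e+01,  1.04022770e+01,  9.21313749e+01, -2.43975632e-03,
        7.75671500e+01, -1.18199168e+01]), 'qd': array([ 0.05064041,  0.01966223, -0.03465072,  0.05714511, -0.01715236,
        0.06257356]), 'joint_efforts': array([ 7.21819051e-04, -4.44870973e+01, -3.51334798e+01, -1.00862917e-04,
        9.03038308e-03,  3.68338490e-06]), 'eef_pos': array([ 0.21682774, -0.53200301,  0.25538272]), 'tcp_rot': array([-1.79900848e+02, -1.83167640e-02,  2.21634804e+01]), 'ft_force': array([ 1.11810663,  0.35444989, -0.13024394]), 'ft_torque': array([-0.0097794 ,  0.0739399 ,  0.03171925]), 'finger_force': 0.0, 'width': 1.0007444469477824}
tin_1 0.91 [336. 230.] 339 med [ 0.606 -0.193  0.04 ] top 0.046 [ 608. -197.] [43. 60.] 84
tin_1 0.88 [384. 234.] 354 med [ 0.591 -0.317  0.039] top 0.046 [ 594. -323.] [61. 46.] 24
tin_1 0.87 [336. 288.] 370 med [ 0.46  -0.191  0.04 ] top 0.045 [ 459. -195.] [62. 44.] 4
tin_1 0.77 [293. 280.] 353 med [ 0.479 -0.08   0.04 ] top 0.046 [479. -80.] [63. 41.] 16
tin_1 0.75 [284. 149.] 330 med [ 0.844 -0.063  0.037]
[... 460 characters left out ...]
  -1.] [356. 870.] 0
petri 0.77 [360. 260.] 495 med [ 0.535 -0.263  0.013] top 0.019 [ 535. -261.] [65. 66.] 1
microspatula 0.7 [310. 178.] 214 med [ 0.764 -0.127  0.005] top 0.01 [ 766. -140.] [149.  18.] 87
beaker 0.94 [160. 173.] 680 med [0.776 0.276 0.046] top 0.086 [774. 268.] [69. 77.] 59
beaker 0.31 [220. 169.] 659 med [0.76  0.113 0.116] top 0.124 [789. 126.] [103.  64.] 31
reagent 0.65 [218. 169.] 627 med [0.76  0.112 0.117] top 0.124 [788. 124.] [100.  58.] 21
stopper 0.52 [260. 179.] 96 med [0.754 0.003 0.029] top 0.032 [753.   3.] [28. 28.] 2
row_start 0.97 228 262 [0.5264 0.0903 0.0393]
slide_face 0.73 154 246 [0.5702 0.2894 0.03  ]
slide_grip 0.65 131 240 [0.5824 0.3393 0.066 ]
```

View pics/top1.png

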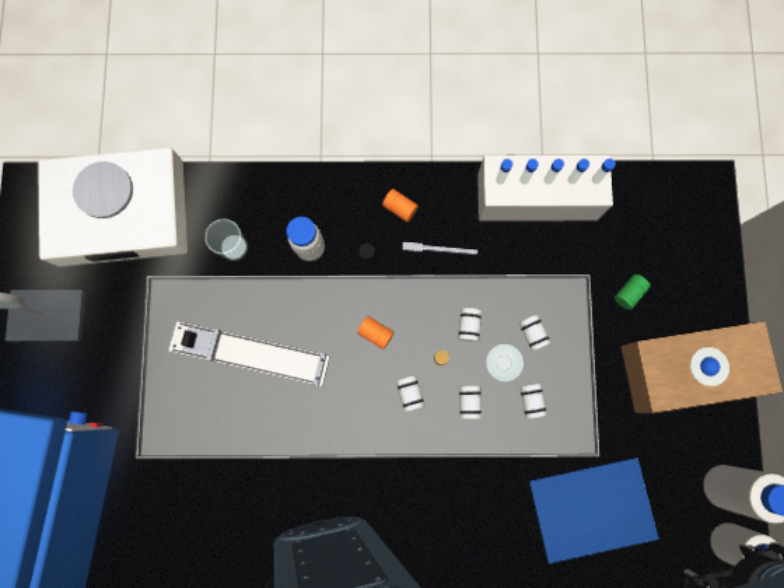

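The picture shows five aluminium tins. In the enlarged image they are at (470,324), (535,332), (410,393), (470,402) and (533,401). The orange look-alikes are at (376,332) and (400,205), and the green one is at (632,292). The rack is at left, with its fixed cheek at (325,370) and the grip at (188,339).

```bash
cat >> h.py <<'E'
def plan(*wps, frm=None):
    "rows (tx ty tz ax ay az) to waypoints (x,y,z,yaw) from the pose now"
    s=robot.observe(); T=R.from_euler("xyz",s["tcp_rot"],degrees=True); p=np.array(s["eef_pos"])
    print("at",np.round(p,4),np.round(s["tcp_rot"],1),"w",round(s["width"],3),"t",round(s["time"],1),"F",np.round(s["ft_force"],2))
    for x,y,z,yaw in wps:
        d=T.inv().apply(np.array([x,y,z])-p)/.2
        a=(T.inv()*R.from_euler("xyz",[180,0,yaw],degrees=True)).as_rotvec()/(np.pi/2)
        print((x,y,z,yaw),"->",np.round(d,3),np.round(a,3))
def top_tins(p,w):
    f=p["frame"].astype(int); out=[]
    hsv=cv2.cvtColor(p["frame"],cv2.COLOR_RGB2HSV)
    m=(w[...,2]>.014)&(w[...,2]<.095)&(hsv[...,1]<70)
    m=cv2.morphologyEx(m.astype(np.uint8),cv2.MORPH_OPEN,np.ones((2,2)))
    n,L,S,C=cv2.connectedComponentsWithStats(m)
    for i in range(1,n):
        if 150<S[i,4]<700:
            q=w[(L==i)&(w[...,2]>.025)]; 
            if len(q)<50: continue
            c,sz,a=cv2.minAreaRect(q[:,:2].astype(np.float32)*1000)
            ax=a if sz[0]>sz[1] else a+90
            print(np.round(C[i]),S[i,4],np.round(c),np.round(sz),"axis",round((ax+90)%180-90),"z",np.round(np.percentile(q[:,2],95),3))
E
python3 - <<'E'
from h import *
d=np.load("top1.npz"); top_tins({"frame":d["f"]},d["w"])
plan((.35,-.4,.33,50),(.53,-.2,.36,85))
E
```

```text
[161. 171.] 493 [768. 270.] [66. 64.] axis 69 z 0.085
[223. 178.] 207 [754. 108.] [25. 59.] axis -57 z 0.091
[336. 232.] 341 [ 607. -196.] [37. 58.] axis -6 z 0.046
[383. 238.] 335 [ 591. -320.] [56. 39.] axis 23 z 0.046
[507. 263.] 420 [ 519. -621.] [70. 68.] axis 69 z 0.095
[294. 281.] 349 [477. -81.] [56. 38.] axis 17 z 0.046
[382. 287.] 345 [ 462. -312.] [57. 37.] axis 9 z 0.046
[337. 288.] 345 [ 459. -194.] [38. 54.] axis 0 z 0.046
[516. 347.] 465 [ 305. -645.] [33. 77.] axis -5 z 0.097
[521. 387.] 455 [ 235. -587.] [161.  66.] axis 69 z 0.099
at [ 0.2169 -0.5325  0.2563] [180.    0.   22.2] w 1.004 t 0.7 F [-0.75  0.87  0.52]
(0.35, -0.4, 0.33, 50) -> [ 0.866 -0.363 -0.369] [-0.     0.    -0.309]
(0.53, -0.2, 0.36, 85) -> [ 2.077 -0.949 -0.519] [-0.     0.    -0.698]
```

Emit:
servo_tool([
  {"tx": 0.85, "ty": -0.4, "tz": -0.4, "az": -0.35},
  {"tx": 0.85, "ty": -0.4, "tz": -0.4, "az": -0.35},
  {"tx": 0.85, "ty": -0.4, "tz": -0.4, "az": -0.35},
  {"tx": 0.85, "ty": -0.4, "tz": -0.4, "az": -0.35},
  {"tx": 0.85, "ty": -0.4, "tz": -0.4, "az": -0.35},
  {"tx": 0.85, "ty": -0.4, "tz": -0.4, "az": -0.35},
])

```text
validation failed for argument at $.mo...
```

Run:
```python
from h import *
plan((.48,-.2,.36,85))
```

```text
at [ 0.2169 -0.5325  0.2563] [180.    0.   22.2] w 1.004 t 0.7 F [-0.75  0.87  0.52]
(0.48, -0.2, 0.36, 85) -> [ 1.845 -1.044 -0.519] [-0.     0.    -0.698]
```

Emit:
servo_tool([
  {"tx": 0.9, "ty": -0.5, "tz": -0.4, "ax": 0, "ay": 0, "az": -0.35, "hand": -1},
  {"tx": 0.9, "ty": -0.5, "tz": -0.4, "ax": 0, "ay": 0, "az": -0.35, "hand": -1},
  {"tx": 0.9, "ty": -0.5, "tz": -0.4, "ax": 0, "ay": 0, "az": -0.35, "hand": -1},
  {"tx": 0.9, "ty": -0.5, "tz": -0.4, "ax": 0, "ay": 0, "az": -0.35, "hand": -1},
  {"tx": 0.9, "ty": -0.5, "tz": -0.4, "ax": 0, "ay": 0, "az": -0.35, "hand": -1},
  {"tx": 0.9, "ty": -0.5, "tz": -0.4, "ax": 0, "ay": 0, "az": -0.35, "hand": -1},
])

```text
time: 1.25
eef_pos: [0.3479, -0.3705, 0.3383]
tcp_rot: [179.8, 0.1, 53.9]
ft_force: [0.3, -0.3, -0.1]
width: 0.998
finger_force: 0.0
```

Run:
```python
from h import *
plan((.48,-.2,.36,85))
```

```text
at [ 0.3479 -0.3705  0.3383] [1.798e+02 1.000e-01 5.390e+01] w 0.998 t 1.2 F [ 0.26 -0.29 -0.1 ]
(0.48, -0.2, 0.36, 85) -> [ 1.078  0.032 -0.109] [ 0.002  0.001 -0.346]
```

Emit:
servo_tool([
  {"tx": 1, "ty": 0, "tz": -0.1, "ax": 0, "ay": 0, "az": -0.35, "hand": -1},
  {"tx": 1, "ty": 0, "tz": -0.1, "ax": 0, "ay": 0, "az": -0.35, "hand": -1},
  {"tx": 1, "ty": 0, "tz": -0.1, "ax": 0, "ay": 0, "az": -0.35, "hand": -1},
  {"tx": 1, "ty": 0, "tz": -0.1, "ax": 0, "ay": 0, "az": -0.35, "hand": -1},
  {"tx": 1, "ty": 0, "tz": -0.1, "ax": 0, "ay": 0, "az": -0.35, "hand": -1},
  {"tx": 1, "ty": 0, "tz": -0.1, "ax": 0, "ay": 0, "az": -0.35, "hand": -1},
  {"tx": 1, "ty": 0, "tz": -0.1, "ax": 0, "ay": 0, "az": -0.35, "hand": -1},
])

```text
time: 1.95
eef_pos: [0.4637, -0.2122, 0.3556]
tcp_rot: [-179.9, 0.0, 85.0]
ft_force: [-1.3, -0.2, -0.2]
width: 1.002
finger_force: 0.0
```

```bash
cat >> h.py <<'E'
def wshot():
    s=robot.observe(); p=robot.read_camera("wrist"); H=np.array(p["hand_eye"])
    T=np.eye(4); T[:3,:3]=R.from_euler("xyz",s["tcp_rot"],degrees=True).as_matrix(); T[:3,3]=s["eef_pos"]
    K=np.array(p["K"]); v,u=np.mgrid[0:420,0:560]
    a=(u-K[0,2])/K[0,0]; b=(v-K[1,2])/K[1,1]; r=np.hypot(a,b)+1e-9
    ray=np.stack([a/r*np.sin(r),b/r*np.sin(r),np.cos(r)],-1)
    M=T@H; ray=ray@M[:3,:3].T
    # world points by depth along optical axis
    d=p["depth"]; c=ray*(d/np.clip(np.cos(r),.05,1))[...,None]; w=c+M[:3,3]; w[d==0]=np.nan
    p["ray"]=ray; p["org"]=M[:3,3]; p["w"]=w
    return p
def onplane(p,uv,z):
    "world points of wrist pixels (float col,row) at height z"
    K=np.array(p["K"]); uv=np.atleast_2d(np.array(uv,float))
    r=cv2.remap(p["ray"].astype(np.float32),uv[:,0].astype(np.float32)[None],uv[:,1].astype(np.float32)[None],cv2.INTER_LINEAR)[0]
    return p["org"]+r*((z-p["org"][2])/r[:,2])[:,None]
def tins(p,verbose=1):
    for d in robot.cut_out(p,"tin_1"):
        m=d["pixels"]; q=p["w"][m]; q=q[~np.isnan(q[:,0])]; ztop=np.percentile(q[:,2],90)
        hue=cv2.cvtColor(p["frame"],cv2.COLOR_RGB2HSV)[m][:,1].mean()
        q=q[q[:,2]>ztop-.022]
        c,sz,a=cv2.minAreaRect(q[:,:2].astype(np.float32)*1000)
        ax=a if sz[0]>sz[1] else a+90
        # top ridge line fit
        rr=q[q[:,2]>ztop-.006][:,:2]; l=cv2.fitLine(rr.astype(np.float32),cv2.DIST_L2,0,.01,.01).ravel()
        print(round(d["score"],2),np.round(d["position"]),m.sum(),"sat",round(hue),"rect",np.round(c,1),np.round(sz),"axis",round((ax+90)%180-90,1),"ridge",np.round(np.degrees(np.arctan2(l[1],l[0]))),np.round(rr.mean(0),4),"ztop",round(ztop,4))
E
python3 - <<'E'
from h import *
plan((.48,-.2,.36,85))
p=wshot(); save(p,"w1",s=1.4); print(p["K"],p["hand_eye"],p["org"]); tins(p)
E
```

```text
at [ 0.4637 -0.2122  0.3556] [-179.9    0.    85. ] w 1.002 t 1.9 F [-1.31 -0.18 -0.17]
(0.48, -0.2, 0.36, 85) -> [ 0.068  0.076 -0.022] [-0.001  0.     0.   ]
[[325.1922621    0.         283.17353674]
 [  0.         325.1922621  212.23569466]
 [  0.           0.           1.        ]] [[-7.16969585e-04 -9.65255823e-01 -2.61305727e-01  6.52678303e-02]
 [ 9.99999715e-01 -6.30621493e-04 -4.14297516e-04  8.69235488e-04]
 [ 2.35118082e-04 -2.61305949e-01  9.65256000e-01 -1.17846389e-01]
 [ 0.00000000e+00  0.00000000e+00  0.00000000e+00  1.00000000e+00]] [ 0.47032215 -0.14721549  0.47345124]
0.92 [373. 240.] 1071 sat 6 rect [ 590.  -318.5] [61. 38.] axis 24.0 ridge 24.0 [ 0.5895 -0.3185] ztop 0.0431
0.91 [380. 154.] 1272 sat 6 rect [ 606.6 -196.2] [40. 62.] axis -6.2 ridge -6.0 [ 0.6053 -0.1957] ztop 0.043
0.82 [358.  28.] 1250 sat 194 rect [592.1 -14.9] [61. 40.] axis 58.4 ridge 58.0 [ 0.5919 -0.0156] ztop 0.0428
0.8 [512.  69.] 827 sat 205 rect [845.7 -63.6] [60. 39.] axis 55.4 ridge 57.0 [ 0.8432 -0.0644] ztop 0.0397
0.72 [287. 242.] 1074 sat 6 rect [ 461.3 -311.7] [60. 37.] axis 8.6 ridge 8.0 [ 0.4618 -0.3116] ztop 0.0435
0.58 [284.  77.] 1241 sat 6 rect [476.6 -81.3] [59. 39.] axis 15.5 ridge 16.0 [ 0.4765 -0.0812] ztop 0.0432
```

View pics/w1.png

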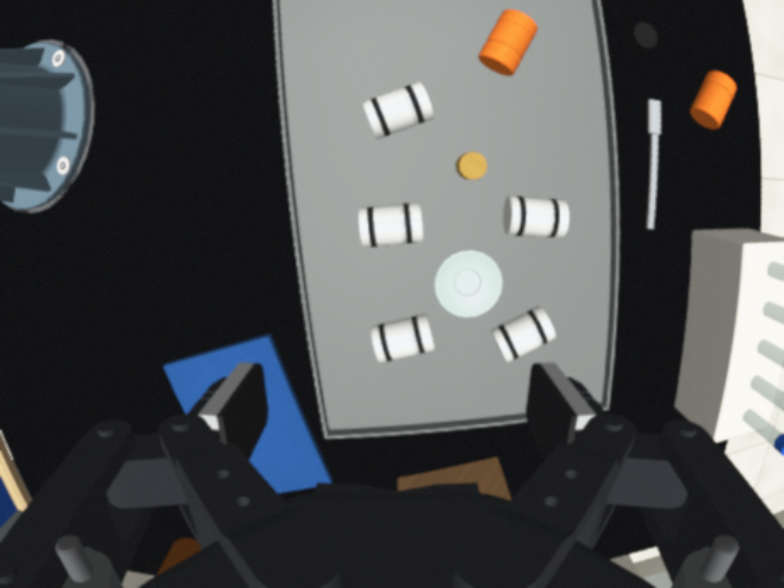

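The wrist view shows the five white tins. In the enlarged image they are at (397,109), (391,225), (403,338), (537,217) and (524,334). The petri dish is at (468,283) and the weight at (472,165). The wrist estimates look good, so I'll start with the tin nearest the rack.

Run:
```python
from h import *
plan((.4766,-.0813,.12,105.5),(.4766,-.0813,.033,105.5))
```

```text
at [ 0.4635 -0.2125  0.3558] [-179.9   -0.    85. ] w 1.001 t 2.0 F [ 0.61 -0.41  0.26]
(0.4766, -0.0813, 0.12, 105.5) -> [0.659 0.009 1.179] [-0.001 -0.    -0.228]
(0.4766, -0.0813, 0.033, 105.5) -> [0.659 0.009 1.614] [-0.001 -0.    -0.228]
```

Emit:
servo_tool([
  {"tx": 0.66, "ty": 0.01, "tz": 0.95, "ax": 0, "ay": 0, "az": -0.228, "hand": -1},
  {"tx": 0.66, "ty": 0.01, "tz": 0.95, "ax": 0, "ay": 0, "az": -0.228, "hand": -1},
  {"tx": 0.66, "ty": 0.01, "tz": 0.95, "ax": 0, "ay": 0, "az": -0.228, "hand": -1},
  {"tx": 0.66, "ty": 0.01, "tz": 0.95, "ax": 0, "ay": 0, "az": -0.228, "hand": -1},
  {"tx": 0.66, "ty": 0.01, "tz": 0.95, "ax": 0, "ay": 0, "az": -0.228, "hand": -1},
  {"tx": 0.66, "ty": 0.01, "tz": 0.95, "ax": 0, "ay": 0, "az": -0.228, "hand": -1},
  {"tx": 0.66, "ty": 0.01, "tz": 0.95, "ax": 0, "ay": 0, "az": -0.228, "hand": -1},
])

```text
time: 2.75
eef_pos: [0.4774, -0.0807, 0.1665]
tcp_rot: [-180.0, 0.0, 105.6]
ft_force: [0.5, -0.5, 0.9]
width: 1.001
finger_force: 0.0
```

Run:
```python
from h import *
p=wshot();tins(p)
plan((.4766,-.0813,.033,105.5))
```

```text
0.88 [232. 312.] 2719 sat 6 rect [ 459.6 -191.2] [60. 38.] axis 0.4 ridge 1.0 [ 0.4596 -0.1902] ztop 0.0431
0.79 [557. 275.] 309 sat 209 rect [828.8 -82.6] [22. 43.] axis -66.5 ridge -45.0 [ 0.8229 -0.0793] ztop 0.027
0.77 [280. 204.] 3724 sat 5 rect [476.4 -79.5] [60. 39.] axis 16.1 ridge 16.0 [ 0.4764 -0.0795] ztop 0.0431
0.68 [360. 335.] 1158 sat 6 rect [ 536.1 -136.5] [ 49. 172.] axis -43.8 ridge -53.0 [ 0.5851 -0.1865] ztop 0.0425
0.61 [431. 169.] 3375 sat 193 rect [592. -14.] [61. 39.] axis 57.8 ridge 58.0 [ 0.5903 -0.0146] ztop 0.0429
at [ 0.4787 -0.0815  0.1681] [1.799e+02 1.000e-01 1.056e+02] w 0.999 t 2.9 F [0.15 0.24 0.71]
(0.4766, -0.0813, 0.033, 105.5) -> [ 0.006 -0.011  0.675] [0.002 0.002 0.001]
```

Emit:
servo_tool([
  {"tx": 0.01, "ty": -0.01, "tz": 0.25, "ax": 0, "ay": 0, "az": 0, "hand": -1},
  {"tx": 0.01, "ty": -0.01, "tz": 0.48, "ax": 0, "ay": 0, "az": 0, "hand": -1},
  {"tx": 0.01, "ty": -0.01, "tz": 0.6, "ax": 0, "ay": 0, "az": 0, "hand": -1},
  {"tx": 0.01, "ty": -0.01, "tz": 0.67, "ax": 0, "ay": 0, "az": 0, "hand": -1},
  {"tx": 0.01, "ty": -0.01, "tz": 0.67, "ax": 0, "ay": 0, "az": 0, "hand": -1},
  {"tx": 0.01, "ty": -0.01, "tz": 0.67, "ax": 0, "ay": 0, "az": 0, "hand": 1},
  {"tx": 0.01, "ty": -0.01, "tz": 0.67, "ax": 0, "ay": 0, "az": 0, "hand": 1},
  {"tx": 0.01, "ty": -0.01, "tz": 0.67, "ax": 0, "ay": 0, "az": 0, "hand": 1},
  {"tx": 0.01, "ty": -0.01, "tz": 0.67, "ax": 0, "ay": 0, "az": 0, "hand": 1},
  {"tx": 0.01, "ty": -0.01, "tz": 0.67, "ax": 0, "ay": 0, "az": 0, "hand": 1},
])

```text
time: 3.85
eef_pos: [0.477, -0.0794, 0.0344]
tcp_rot: [179.8, 0.2, 105.7]
ft_force: [-1.3, -1.7, 7.0]
width: 0.688
finger_force: 64.6
```

Emit:
servo_tool([
  {"tx": 0, "ty": 0, "tz": -0.1, "ax": 0, "ay": 0, "az": 0, "hand": 1},
  {"tx": 0, "ty": 0, "tz": -0.3, "ax": 0, "ay": 0, "az": 0, "hand": 1},
  {"tx": 0, "ty": 0, "tz": -0.5, "ax": 0, "ay": 0, "az": 0, "hand": 1},
  {"tx": 0, "ty": 0, "tz": -0.6, "ax": 0, "ay": 0, "az": 0, "hand": 1},
  {"tx": 0, "ty": 0, "tz": -0.6, "ax": 0, "ay": 0, "az": 0, "hand": 1},
  {"tx": 0, "ty": 0, "tz": -0.6, "ax": 0, "ay": 0, "az": 0, "hand": 1},
  {"tx": 0, "ty": 0, "tz": -0.6, "ax": 0, "ay": 0, "az": 0, "hand": 1},
])

```text
time: 4.55
eef_pos: [0.474, -0.0777, 0.1509]
tcp_rot: [-179.9, -0.1, 105.7]
ft_force: [-0.7, 0.6, -1.2]
width: 0.685
finger_force: 65.1
```

Run:
```python
from h import *
f=[]
for i in range(4):
    p=wshot(); f.append(robot.observe()["ft_force"])
print(np.round(f,2),robot.observe()["finger_force"])
plan((.51,.07,.16,77))
```

```text
[[-0.6  -0.69 -0.46]
 [-0.97 -1.21 -1.18]
 [ 0.85  0.05 -0.86]
 [-0.65  0.54 -1.23]] 65.11361707001925
at [ 0.4743 -0.0779  0.151 ] [-1.799e+02 -1.000e-01  1.057e+02] w 0.687 t 4.8 F [-0.65  0.54 -1.23]
(0.51, 0.07, 0.16, 77) -> [ 0.664  0.371 -0.044] [-0.001 -0.001  0.319]
```

The first tin is empty (about 1 N). I'll set it back down and move to the next one.

Emit:
servo_tool([
  {"tx": 0, "ty": 0, "tz": 0.25, "ax": 0, "ay": 0, "az": 0, "hand": 1},
  {"tx": 0, "ty": 0, "tz": 0.45, "ax": 0, "ay": 0, "az": 0, "hand": 1},
  {"tx": 0, "ty": 0, "tz": 0.54, "ax": 0, "ay": 0, "az": 0, "hand": 1},
  {"tx": 0, "ty": 0, "tz": 0.58, "ax": 0, "ay": 0, "az": 0, "hand": 1},
  {"tx": 0, "ty": 0, "tz": 0.58, "ax": 0, "ay": 0, "az": 0, "hand": 1},
  {"tx": 0, "ty": 0, "tz": 0.58, "ax": 0, "ay": 0, "az": 0, "hand": -1},
  {"tx": 0, "ty": 0, "tz": 0.58, "ax": 0, "ay": 0, "az": 0, "hand": -1},
  {"tx": 0, "ty": 0, "tz": 0.58, "ax": 0, "ay": 0, "az": 0, "hand": -1},
  {"tx": 0, "ty": 0, "tz": 0.58, "ax": 0, "ay": 0, "az": 0, "hand": -1},
  {"tx": 0, "ty": 0, "tz": 0.3, "ax": 0, "ay": 0, "az": 0, "hand": -1},
  {"tx": 0, "ty": 0, "tz": 0.05, "ax": 0, "ay": 0, "az": 0, "hand": -1},
  {"tx": 0, "ty": 0, "tz": 0, "ax": 0, "ay": 0, "az": 0, "hand": -1},
])

```text
time: 5.95
eef_pos: [0.4777, -0.0792, 0.1573]
tcp_rot: [179.7, 0.3, 105.7]
ft_force: [1.2, 0.8, 0.5]
width: 0.999
finger_force: 0.0
```

Run:
```python
from h import *
p=wshot();tins(p)
plan((.4605,-.192,.16,91))
```

```text
0.92 [279. 207.] 3815 sat 6 rect [475.7 -79.3] [60. 40.] axis 15.6 ridge 16.0 [ 0.4753 -0.0785] ztop 0.0433
0.78 [558. 282.] 224 sat 209 rect [827.6 -82.9] [19. 38.] axis -66.9 ridge -43.0 [ 0.8221 -0.0797] ztop 0.0245
0.74 [359. 339.] 951 sat 6 rect [ 542.1 -127.9] [ 45. 162.] axis -51.1 ridge -51.0 [ 0.5835 -0.1824] ztop 0.041
0.68 [436. 171.] 3577 sat 194 rect [591.8 -14.2] [61. 39.] axis 57.4 ridge 58.0 [ 0.5902 -0.0145] ztop 0.0429
0.66 [230. 320.] 2854 sat 6 rect [ 459.7 -191. ] [61. 37.] axis 0.5 ridge 2.0 [ 0.4595 -0.1897] ztop 0.043
at [ 0.4774 -0.0791  0.1558] [179.7   0.3 105.7] w 1.002 t 6.0 F [ 0.14  0.54 -0.03]
(0.4605, -0.192, 0.16, 91) -> [-0.521 -0.234 -0.02 ] [0.004 0.002 0.163]
```

Emit:
servo_tool([
  {"tx": -0.2, "ty": -0.1, "tz": 0, "ax": 0, "ay": 0, "az": 0.16, "hand": -1},
  {"tx": -0.4, "ty": -0.2, "tz": 0, "ax": 0, "ay": 0, "az": 0.16, "hand": -1},
  {"tx": -0.52, "ty": -0.24, "tz": 0, "ax": 0, "ay": 0, "az": 0.16, "hand": -1},
  {"tx": -0.52, "ty": -0.24, "tz": 0.15, "ax": 0, "ay": 0, "az": 0.16, "hand": -1},
  {"tx": -0.52, "ty": -0.24, "tz": 0.35, "ax": 0, "ay": 0, "az": 0.16, "hand": -1},
  {"tx": -0.52, "ty": -0.24, "tz": 0.53, "ax": 0, "ay": 0, "az": 0.16, "hand": -1},
  {"tx": -0.52, "ty": -0.24, "tz": 0.6, "ax": 0, "ay": 0, "az": 0.16, "hand": -1},
  {"tx": -0.52, "ty": -0.24, "tz": 0.6, "ax": 0, "ay": 0, "az": 0.16, "hand": -1},
  {"tx": -0.52, "ty": -0.24, "tz": 0.6, "ax": 0, "ay": 0, "az": 0.16, "hand": 1},
  {"tx": -0.52, "ty": -0.24, "tz": 0.6, "ax": 0, "ay": 0, "az": 0.16, "hand": 1},
  {"tx": -0.52, "ty": -0.24, "tz": 0.6, "ax": 0, "ay": 0, "az": 0.16, "hand": 1},
  {"tx": -0.52, "ty": -0.24, "tz": 0.6, "ax": 0, "ay": 0, "az": 0.16, "hand": 1},
])

```text
time: 7.25
eef_pos: [0.4584, -0.1922, 0.0343]
tcp_rot: [179.8, 0.1, 91.3]
ft_force: [0.1, 0.7, 8.5]
width: 0.69
finger_force: 65.3
```

Emit:
servo_tool([
  {"tx": 0, "ty": 0, "tz": 0, "ax": 0, "ay": 0, "az": 0, "hand": 1},
  {"tx": 0, "ty": 0, "tz": -0.2, "ax": 0, "ay": 0, "az": 0, "hand": 1},
  {"tx": 0, "ty": 0, "tz": -0.4, "ax": 0, "ay": 0, "az": 0, "hand": 1},
  {"tx": 0, "ty": 0, "tz": -0.6, "ax": 0, "ay": 0, "az": 0, "hand": 1},
  {"tx": 0, "ty": 0, "tz": -0.7, "ax": 0, "ay": 0, "az": 0, "hand": 1},
  {"tx": 0, "ty": 0, "tz": -0.7, "ax": 0, "ay": 0, "az": 0, "hand": 1},
  {"tx": 0, "ty": 0, "tz": -0.7, "ax": 0, "ay": 0, "az": 0, "hand": 1},
  {"tx": 0, "ty": 0, "tz": -0.7, "ax": 0, "ay": 0, "az": 0, "hand": 1},
])

```text
time: 8.05
eef_pos: [0.4557, -0.1904, 0.1703]
tcp_rot: [-179.8, -0.1, 91.3]
ft_force: [0.2, 0.3, -3.9]
width: 0.689
finger_force: 68.8
```

Run:
```python
from h import *
f=[]
for i in range(3):
    p=wshot(); f.append(robot.observe()["ft_force"])
print(np.round(f,2),robot.observe()["finger_force"])
plan((.47,.0,.19,77),(.5,.12,.19,77))
```

```text
[[ 0.02 -0.81 -3.95]
 [-0.69  0.84 -5.09]
 [-0.32 -0.35 -3.48]] 68.80948355421424
at [ 0.4561 -0.1907  0.1706] [-1.799e+02 -1.000e-01  9.130e+01] w 0.69 t 8.2 F [-0.32 -0.35 -3.48]
(0.47, 0.0, 0.19, 77) -> [ 0.952  0.091 -0.095] [-0.002 -0.001  0.159]
(0.5, 0.12, 0.19, 77) -> [ 1.548  0.254 -0.095] [-0.002 -0.001  0.159]
```

Emit:
servo_tool([
  {"tx": 0.25, "ty": 0.02, "tz": -0.05, "ax": 0, "ay": 0, "az": 0.16, "hand": 1},
  {"tx": 0.5, "ty": 0.05, "tz": -0.1, "ax": 0, "ay": 0, "az": 0.16, "hand": 1},
  {"tx": 0.75, "ty": 0.07, "tz": -0.1, "ax": 0, "ay": 0, "az": 0.16, "hand": 1},
  {"tx": 0.95, "ty": 0.09, "tz": -0.1, "ax": 0, "ay": 0, "az": 0.16, "hand": 1},
  {"tx": 0.95, "ty": 0.09, "tz": -0.1, "ax": 0, "ay": 0, "az": 0.16, "hand": 1},
  {"tx": 0.95, "ty": 0.09, "tz": -0.1, "ax": 0, "ay": 0, "az": 0.16, "hand": 1},
])

```text
time: 8.8
eef_pos: [0.4703, 0.0002, 0.1915]
tcp_rot: [-179.9, 0.0, 77.1]
ft_force: [0.8, -0.5, -3.6]
width: 0.689
finger_force: 68.7
```

```bash
cat > rack.py <<'E'
from h import *
p=wshot(); save(p,"rack%d"%p["shot"],s=1.4)
for d in robot.cut_out(p,"rack")[:1]:
    m=d["pixels"]; q=p["w"][m]; q=q[~np.isnan(q[:,0])]
    b=q[abs(q[:,2]-.015)<.003]; c,sz,a=cv2.minAreaRect(b[:,:2].astype(np.float32)*1000); print("board",d["score"],len(b),np.round(c,1),np.round(sz,1),round(a,2))
    t=q[(q[:,2]>.038)&(q[:,2]<.045)]; print(len(t)); 
    np.savez("rack.npz",q=q,w=p["w"],m=m)
for l in ["row_start","slide_face","slide_grip"]:
    for d in robot.tip_of(p,l)[:1]:
        z={"row_start":.015,"slide_face":.035,"slide_grip":.063}[l]
        print(l,round(d["score"],2),np.round(d["position"],1),np.round(onplane(p,d["position"],z),4), "shot",p["shot"])
E
python3 rack.py
```

```text
row_start 0.58 [316.4  85.5] [[0.5228 0.0936 0.015 ]] shot 12
slide_face 0.68 [421.5 404.2] [[ 0.5887 -0.3074  0.035 ]] shot 12
```

Run:
```python
from h import *
plan((.515,.1,.2,77.2),(.53,.16,.2,77.2))
```

```text
at [ 0.4707 -0.0022  0.192 ] [-180.     0.    76.8] w 0.689 t 9.1 F [ 0.87 -1.21 -4.4 ]
(0.515, 0.1, 0.2, 77.2) -> [ 0.548  0.098 -0.04 ] [-0.     0.    -0.005]
(0.53, 0.16, 0.2, 77.2) -> [ 0.857  0.103 -0.04 ] [-0.     0.    -0.005]
```

View pics/rack12.png

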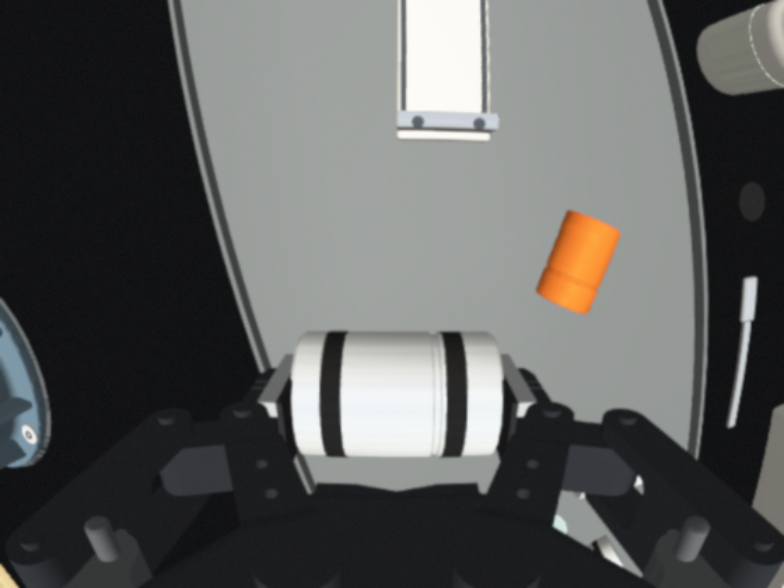

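The tin is held squarely by its ends at (397,393). The fixed cheek of the rack shows at (447,122), and the board runs up the picture from there.

Emit:
servo_tool([
  {"tx": 0.25, "ty": 0.03, "tz": -0.1, "ax": 0, "ay": 0, "az": 0, "hand": 1},
  {"tx": 0.43, "ty": 0.08, "tz": -0.2, "ax": 0, "ay": 0, "az": 0, "hand": 1},
  {"tx": 0.43, "ty": 0.08, "tz": -0.2, "ax": 0, "ay": 0, "az": 0, "hand": 1},
  {"tx": 0.43, "ty": 0.08, "tz": -0.2, "ax": 0, "ay": 0, "az": 0, "hand": 1},
  {"tx": 0.43, "ty": 0.08, "tz": -0.2, "ax": 0, "ay": 0, "az": 0, "hand": 1},
])

```text
time: 9.55
eef_pos: [0.5051, 0.0781, 0.2314]
tcp_rot: [-179.9, 0.0, 76.8]
ft_force: [-0.0, 0.1, -4.8]
width: 0.69
finger_force: 68.8
```

```bash
python3 rack.py; ls -t pics|head -1
python3 - <<'E'
from h import *
plan()
E
```

```text
board 0.74 117 [748. 118.] [54.9 20.2] 89.45
172
row_start 0.79 [294.7 168.3] [[0.5221 0.0965 0.015 ]] shot 13
rack13.png
at [0.5054 0.0784 0.2318] [-179.9    0.    76.8] w 0.69 t 9.8 F [-0.14  0.05 -3.64]
```

```bash
cat > rack2.py <<'E'
from h import *
def ext(q,th):
    e=np.array([[np.sin(th),-np.cos(th)],[np.cos(th),np.sin(th)]]) # rack x, rack y for heading th of y
    return q[:,:2]@e.T
p=wshot(); w=p["w"]; roi=(w[...,0]>.45)&(w[...,0]<.66)&(w[...,1]>.06)&(w[...,1]<.39)
sat=cv2.cvtColor(p["frame"],cv2.COLOR_RGB2HSV)
b=roi&(abs(w[...,2]-.015)<.004)&(p["frame"].min(-1)>200)
n,L,S,C=cv2.connectedComponentsWithStats(b.astype(np.uint8)); i=1+S[1:,4].argmax()
q=w[L==i]; c,sz,a=cv2.minAreaRect(q[:,:2].astype(np.float32)*1000)
th=np.radians(a if sz[0]>sz[1] else a+90)
if np.sin(th)<0: th+=np.pi
print("board n",len(q),"c",np.round(c,1),"size",np.round(sz,1),"heading",round(np.degrees(th),2),"z",np.round(np.median(q[:,2]),4))
e=ext(q,th); print("x range",np.round(np.percentile(e[:,0],[1,5,50,95,99]),4),"y range",np.round(np.percentile(e[:,1],[1,50,99]),4))
t=w[roi&(w[...,2]>.037)&(w[...,2]<.046)]; et=ext(t,th)
et=et[abs(et[:,0]-np.median(e[:,0]))<.035]
h,x=np.histogram(et[:,1],bins=np.arange(.15,.55,.005)); print("cheek hist",[(round(a,3),k) for a,k in zip(x,h) if k>5])
for lo,hi in ((np.min(et[:,1])-.001,np.min(et[:,1])+.012),):
    s=et[(et[:,1]>lo)&(et[:,1]<hi)]; print("fixed cheek top x",np.round(np.percentile(s[:,0],[2,50,98]),4),"y",np.round(np.percentile(s[:,1],[2,50,98]),4))
E
python3 rack2.py
```

```text
board n 7907 c [544.6 184.4] size [182.3  47.5] heading 76.76 z 0.0152
x range [0.4643 0.4663 0.4877 0.5091 0.5111] y range [0.2144 0.3004 0.393 ]
cheek hist [(np.float64(0.2), np.int64(75)), (np.float64(0.205), np.int64(335)), (np.float64(0.21), np.int64(242))]
fixed cheek top x [0.4592 0.488  0.516 ] y [0.204  0.2089 0.2134]
```

View pics/rack13.png

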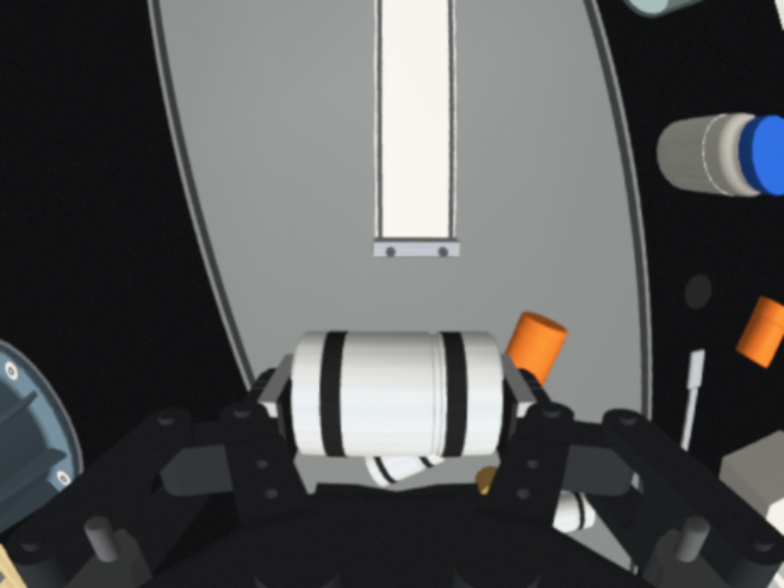

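The rack is located: heading about 76.8°, row_start about (0.5237, 0.0968). Next I'll place tin 1.

```bash
cat >> h.py <<'E'
TH=np.radians(76.76); RX=np.array([np.sin(TH),-np.cos(TH)]); RY=np.array([np.cos(TH),np.sin(TH)]); XC=.4877; Y0=.2142
def rk(dx,dy,z): q=(XC+dx)*RX+(Y0+dy)*RY; return (round(q[0],4),round(q[1],4),z,76.8)
E
python3 - <<'E'
from h import *
plan(rk(0,.0215,.12),rk(0,.0215,.0470))
E
```

```text
at [0.5055 0.0786 0.2319] [-180.     0.    76.8] w 0.685 t 9.8 F [ 0.95  0.15 -3.12]
(np.float64(0.5287), np.float64(0.1177), 0.12, 76.8) -> [0.217 0.069 0.56 ] [-0.  0.  0.]
(np.float64(0.5287), np.float64(0.1177), 0.047, 76.8) -> [0.217 0.069 0.925] [-0.  0.  0.]
```

Emit:
servo_tool([
  {"tx": 0.217, "ty": 0.069, "tz": 0.1, "ax": 0, "ay": 0, "az": 0, "hand": 1},
  {"tx": 0.217, "ty": 0.069, "tz": 0.3, "ax": 0, "ay": 0, "az": 0, "hand": 1},
  {"tx": 0.217, "ty": 0.069, "tz": 0.5, "ax": 0, "ay": 0, "az": 0, "hand": 1},
  {"tx": 0.217, "ty": 0.069, "tz": 0.7, "ax": 0, "ay": 0, "az": 0, "hand": 1},
  {"tx": 0.217, "ty": 0.069, "tz": 0.8, "ax": 0, "ay": 0, "az": 0, "hand": 1},
  {"tx": 0.217, "ty": 0.069, "tz": 0.85, "ax": 0, "ay": 0, "az": 0, "hand": 1},
  {"tx": 0.217, "ty": 0.069, "tz": 0.89, "ax": 0, "ay": 0, "az": 0, "hand": 1},
  {"tx": 0.217, "ty": 0.069, "tz": 0.91, "ax": 0, "ay": 0, "az": 0, "hand": 1},
  {"tx": 0.217, "ty": 0.069, "tz": 0.91, "ax": 0, "ay": 0, "az": 0, "hand": 1},
  {"tx": 0.217, "ty": 0.069, "tz": 0.91, "ax": 0, "ay": 0, "az": 0, "hand": 1},
])

```text
time: 10.85
eef_pos: [0.53, 0.1183, 0.0514]
tcp_rot: [179.9, -0.0, 76.9]
ft_force: [-0.9, -0.3, -4.5]
width: 0.688
finger_force: 68.5
```

Run:
```python
from h import *
plan(rk(0,.0215,.0470))
print(robot.observe()["ft_torque"])
```

```text
at [0.53   0.1183 0.0514] [179.9  -0.   76.9] w 0.688 t 10.8 F [-0.88 -0.29 -4.47]
(np.float64(0.5287), np.float64(0.1177), 0.047, 76.8) -> [-0.005 -0.006  0.022] [ 0.001 -0.     0.001]
[-0.01256218 -0.03091211  0.0404323 ]
```

Emit:
servo_tool([
  {"tx": -0.005, "ty": -0.005, "tz": 0.015, "ax": 0, "ay": 0, "az": 0, "hand": 1},
  {"tx": -0.005, "ty": -0.005, "tz": 0.023, "ax": 0, "ay": 0, "az": 0, "hand": 1},
  {"tx": -0.005, "ty": -0.005, "tz": 0.023, "ax": 0, "ay": 0, "az": 0, "hand": 1},
])

```text
time: 11.15
eef_pos: [0.5282, 0.1176, 0.0464]
tcp_rot: [180.0, -0.0, 76.9]
ft_force: [-2.4, -0.8, 2.2]
width: 0.687
finger_force: 69.3
```

Emit:
servo_tool([
  {"tx": 0, "ty": 0, "tz": 0, "ax": 0, "ay": 0, "az": 0, "hand": -1},
  {"tx": 0, "ty": 0, "tz": 0, "ax": 0, "ay": 0, "az": 0, "hand": -1},
  {"tx": 0, "ty": 0, "tz": 0, "ax": 0, "ay": 0, "az": 0, "hand": -1},
  {"tx": 0, "ty": 0, "tz": 0, "ax": 0, "ay": 0, "az": 0, "hand": -1},
  {"tx": 0, "ty": 0, "tz": -0.15, "ax": 0, "ay": 0, "az": 0, "hand": -1},
  {"tx": 0, "ty": 0, "tz": -0.4, "ax": 0, "ay": 0, "az": 0, "hand": -1},
  {"tx": -0.2, "ty": 0, "tz": -0.6, "ax": 0, "ay": 0, "az": 0, "hand": -1},
  {"tx": -0.4, "ty": 0, "tz": -0.7, "ax": 0, "ay": 0, "az": 0, "hand": -1},
  {"tx": -0.4, "ty": 0, "tz": -0.7, "ax": 0, "ay": 0, "az": 0, "hand": -1},
  {"tx": -0.4, "ty": 0, "tz": -0.7, "ax": 0, "ay": 0, "az": 0, "hand": -1},
  {"tx": -0.4, "ty": 0, "tz": -0.7, "ax": 0, "ay": 0, "az": 0, "hand": -1},
])

```text
time: 12.25
eef_pos: [0.5092, 0.0402, 0.1849]
tcp_rot: [-179.9, -0.0, 76.9]
ft_force: [0.2, -0.3, -0.1]
width: 1.001
finger_force: 0.0
```

```bash
cat >> h.py <<'E'
def inrow(p,zlo=.037,sz=.006):
    "tins over the board: centre in rack coordinates (mm) from row_start"
    for d in robot.cut_out(p,"tin_1"):
        q=p["w"][d["pixels"]]; q=q[~np.isnan(q[:,0])]
        zt=np.percentile(q[:,2],90)
        if zt<.048: continue
        q=q[q[:,2]>zt-.018]; e=np.c_[q[:,:2]@RX-XC,q[:,:2]@RY-Y0]*1000
        c,s,a=cv2.minAreaRect(e.astype(np.float32)); rr=e[q[:,2]>zt-.002]
        l=cv2.fitLine(rr.astype(np.float32),cv2.DIST_L2,0,.01,.01).ravel()
        print("row tin",round(d["score"],2),"c",np.round(c,1),np.round(s,1),"x",np.round(np.percentile(e[:,0],[1,99]),1),"y",np.round(np.percentile(e[:,1],[1,99]),1),"ridge",np.round(rr.mean(0),1),round(np.degrees(np.arctan(l[1]/l[0])),1),"ztop",round(zt,4))
E
python3 - <<'E'
from h import *
p=wshot(); inrow(p); tins(p); save(p,"r3",s=1.4)
plan((.607,-.1955,.16,84),(.4675,-.0,.2,98),)
E
python3 rack2.py
```

```text
row tin 0.84 c [ 0.6 19.7] [60.4 38.3] x [-28.8  29.4] y [ 0.9 37.8] ridge [ 0.  19.8] 0.1 ztop 0.0551
0.91 [274. 318.] 2452 sat 7 rect [475.7 -78. ] [61. 38.] axis 15.5 ridge 14.0 [ 0.4768 -0.0763] ztop 0.043
0.86 [380. 236.] 2640 sat 200 rect [574.6  -3.8] [61. 79.] axis -30.7 ridge 51.0 [ 0.5918 -0.0101] ztop 0.043
0.84 [284. 112.] 3648 sat 7 rect [528.9 115.8] [39. 61.] axis -11.6 ridge -13.0 [0.5285 0.1157] ztop 0.0551
0.73 [558. 228.] 302 sat 210 rect [827.9 -64.9] [46. 22.] axis 78.1 ridge 65.0 [ 0.8201 -0.0706] ztop 0.029
at [0.5091 0.0407 0.1845] [-179.9   -0.    77. ] w 0.999 t 12.4 F [ 0.02 -0.09 -0.56]
(0.607, -0.1955, 0.16, 84) -> [-1.04   0.743  0.121] [-0.002 -0.    -0.078]
(0.4675, -0.0, 0.2, 98) -> [-0.245 -0.157 -0.077] [-0.001 -0.    -0.234]
board n 4714 c [543.  178.6] size [83.4 47.9] heading 76.81 z 0.0152
x range [0.4646 0.4664 0.4881 0.5092 0.5111] y range [0.2572 0.2963 0.3384]
cheek hist [(np.float64(0.2), np.int64(227)), (np.float64(0.205), np.int64(449)), (np.float64(0.21), np.int64(340)), (np.float64(0.215), np.int64(213)), (np.float64(0.245), np.int64(16)), (np.float64(0.25), np.int64(192))]
fixed cheek top x [0.4592 0.4875 0.5165] y [0.203  0.2079 0.2141]
```

Tin 1 is centred and against the cheek. Now tin D.

Emit:
servo_tool([
  {"tx": -0.22, "ty": 0.15, "tz": 0, "ax": 0, "ay": 0, "az": -0.08, "hand": -1},
  {"tx": -0.42, "ty": 0.3, "tz": 0, "ax": 0, "ay": 0, "az": -0.08, "hand": -1},
  {"tx": -0.62, "ty": 0.45, "tz": 0, "ax": 0, "ay": 0, "az": -0.08, "hand": -1},
  {"tx": -0.82, "ty": 0.6, "tz": 0, "ax": 0, "ay": 0, "az": -0.08, "hand": -1},
  {"tx": -0.98, "ty": 0.73, "tz": 0, "ax": 0, "ay": 0, "az": -0.08, "hand": -1},
  {"tx": -0.98, "ty": 0.73, "tz": 0, "ax": 0, "ay": 0, "az": -0.08, "hand": -1},
  {"tx": -0.98, "ty": 0.73, "tz": 0, "ax": 0, "ay": 0, "az": -0.08, "hand": -1},
])

```text
time: 13.15
eef_pos: [0.6072, -0.1843, 0.1843]
tcp_rot: [-179.9, -0.1, 84.0]
ft_force: [0.4, 0.3, 0.0]
width: 0.999
finger_force: 0.0
```

Run:
```python
from h import *
p=wshot(); tins(p)
plan((.606,-.1957,.037,84),(.4615,-.312,.15,98.5))
```

```text
0.94 [279. 211.] 3167 sat 5 rect [ 607.2 -194.8] [38. 61.] axis -5.9 ridge -6.0 [ 0.607  -0.1947] ztop 0.0432
0.88 [126. 105.] 2869 sat 5 rect [476.5 -80.7] [61. 38.] axis 15.4 ridge 15.0 [ 0.4785 -0.0802] ztop 0.043
0.87 [286. 330.] 2105 sat 6 rect [ 591.3 -318.4] [60. 38.] axis 22.4 ridge 14.0 [ 0.595  -0.3141] ztop 0.0429
0.8 [239.  21.] 2272 sat 198 rect [591.4 -17.9] [54. 40.] axis 57.8 ridge 46.0 [ 0.5885 -0.0256] ztop 0.0429
0.6 [190. 328.] 333 sat 6 rect [ 521.5 -254.9] [154.  17.] axis 62.4 ridge 59.0 [ 0.4984 -0.2964] ztop 0.0362
0.55 [507.  61.] 2188 sat 204 rect [846.6 -62.5] [61. 39.] axis 55.5 ridge 56.0 [ 0.8441 -0.0634] ztop 0.0398
at [ 0.6069 -0.1827  0.1848] [-1.799e+02 -1.000e-01  8.420e+01] w 0.998 t 13.2 F [-0.18  0.46 -0.09]
(0.606, -0.1957, 0.037, 84) -> [-0.066  0.004  0.739] [-0.001 -0.001  0.002]
(0.4615, -0.312, 0.15, 98.5) -> [-0.717 -0.657  0.174] [-0.001 -0.001 -0.159]
```

Emit:
servo_tool([
  {"tx": -0.062, "ty": 0.006, "tz": 0.25, "ax": 0, "ay": 0, "az": 0, "hand": -1},
  {"tx": -0.062, "ty": 0.006, "tz": 0.5, "ax": 0, "ay": 0, "az": 0, "hand": -1},
  {"tx": -0.062, "ty": 0.006, "tz": 0.67, "ax": 0, "ay": 0, "az": 0, "hand": -1},
  {"tx": -0.062, "ty": 0.006, "tz": 0.735, "ax": 0, "ay": 0, "az": 0, "hand": -1},
  {"tx": -0.062, "ty": 0.006, "tz": 0.735, "ax": 0, "ay": 0, "az": 0, "hand": -1},
  {"tx": -0.062, "ty": 0.006, "tz": 0.735, "ax": 0, "ay": 0, "az": 0, "hand": 1},
  {"tx": -0.062, "ty": 0.006, "tz": 0.735, "ax": 0, "ay": 0, "az": 0, "hand": 1},
  {"tx": -0.062, "ty": 0.006, "tz": 0.735, "ax": 0, "ay": 0, "az": 0, "hand": 1},
  {"tx": -0.062, "ty": 0.006, "tz": 0.735, "ax": 0, "ay": 0, "az": 0, "hand": 1},
  {"tx": -0.062, "ty": 0.006, "tz": 0.735, "ax": 0, "ay": 0, "az": 0, "hand": 1},
])

```text
time: 14.25
eef_pos: [0.6094, -0.1976, 0.042]
tcp_rot: [179.7, 0.1, 84.1]
ft_force: [-1.7, 0.7, 7.7]
width: 0.685
finger_force: 67.0
```

Emit:
servo_tool([
  {"tx": 0, "ty": 0, "tz": -0.2, "ax": 0, "ay": 0, "az": 0, "hand": 1},
  {"tx": 0, "ty": 0, "tz": -0.4, "ax": 0, "ay": 0, "az": 0, "hand": 1},
  {"tx": 0, "ty": 0, "tz": -0.6, "ax": 0, "ay": 0, "az": 0, "hand": 1},
  {"tx": 0, "ty": 0, "tz": -0.7, "ax": 0, "ay": 0, "az": 0, "hand": 1},
  {"tx": 0, "ty": 0, "tz": -0.7, "ax": 0, "ay": 0, "az": 0, "hand": 1},
  {"tx": 0, "ty": 0, "tz": -0.7, "ax": 0, "ay": 0, "az": 0, "hand": 1},
  {"tx": 0, "ty": 0, "tz": -0.7, "ax": 0, "ay": 0, "az": 0, "hand": 1},
])

```text
time: 14.95
eef_pos: [0.606, -0.1961, 0.1762]
tcp_rot: [-179.8, -0.1, 84.1]
ft_force: [0.5, 0.2, -4.9]
width: 0.691
finger_force: 68.6
```

Run:
```python
from h import *
f=[]
for i in range(2):
    robot.read_camera("wrist"); f.append(robot.observe()["ft_force"])
print(np.round(f,2),robot.observe()["finger_force"])
plan((.57,-.01,.2,76.8),rk(0,.0625,.2))
```

```text
[[ 0.37 -0.07 -5.54]
 [ 0.32 -0.52 -4.66]] 68.62454071640968
at [ 0.6061 -0.1962  0.1762] [-1.798e+02 -1.000e-01  8.410e+01] w 0.682 t 15.1 F [ 0.32 -0.52 -4.66]
(0.57, -0.01, 0.2, 76.8) -> [ 0.907 -0.276 -0.116] [-0.002 -0.001  0.081]
(np.float64(0.5381), np.float64(0.1576), 0.2, 76.8) -> [ 1.724 -0.521 -0.114] [-0.002 -0.001  0.081]
```

Tin D is full. I'll carry it to the rack.

Emit:
servo_tool([
  {"tx": 0.24, "ty": -0.07, "tz": -0.05, "ax": 0, "ay": 0, "az": 0.08, "hand": 1},
  {"tx": 0.48, "ty": -0.14, "tz": -0.1, "ax": 0, "ay": 0, "az": 0.08, "hand": 1},
  {"tx": 0.72, "ty": -0.22, "tz": -0.1, "ax": 0, "ay": 0, "az": 0.08, "hand": 1},
  {"tx": 0.95, "ty": -0.29, "tz": -0.1, "ax": 0, "ay": 0, "az": 0.08, "hand": 1},
  {"tx": 0.95, "ty": -0.29, "tz": -0.1, "ax": 0, "ay": 0, "az": 0.08, "hand": 1},
])

```text
time: 15.55
eef_pos: [0.5668, 0.0043, 0.1971]
tcp_rot: [-179.7, -0.1, 77.2]
ft_force: [0.2, -1.0, -5.1]
width: 0.682
finger_force: 68.5
```

```bash
cat >> h.py <<'E'
def held(p):
    "height of TCP over the held tin's centre, from the depth in the picture"
    w=p["w"]; s=robot.observe(); T=R.from_euler("xyz",s["tcp_rot"],degrees=True)
    l=T.inv().apply(w.reshape(-1,3)-s["eef_pos"]).reshape(w.shape)
    g=p["frame"].min(-1)>120
    m=g&(abs(l[...,0])<.021)&(abs(l[...,1])<.027)&(l[...,2]>-.02)&(l[...,2]<.03)
    q=l[m]; 
    if len(q)<50: print("held? n",len(q)); return
    top=np.percentile(q[:,2],3); r=q[q[:,2]<top+.002]
    print("held n",len(q),"tin centre ahead of TCP",round(top+.02,4),"ridge at tool x",np.round(r[:,0].mean(),4),"y range",np.round(np.percentile(q[:,1],[1,99]),4),"x",np.round(np.percentile(q[:,0],[1,99]),4))
E
python3 - <<'E'
from h import *
p=wshot(); held(p); inrow(p)
plan(rk(0,.0625,.1),rk(0,.0625,.05))
E
```

```text
held n 7136 tin centre ahead of TCP 0.0188 ridge at tool x 0.005 y range [-0.0266  0.0265] x [-0.01    0.0208]
row tin 0.86 c [ 63.  -77.5] [64.1 38.7] x [35.  92.6] y [-91.9 -58.9] ridge [ 63.1 -77.4] 0.2 ztop 0.1981
row tin 0.57 c [ 0.6 19.8] [39.9 60.8] x [-28.3  30.5] y [ 0.4 37.9] ridge [ 1.3 19.6] -0.3 ztop 0.055
at [ 5.685e-01 -4.000e-04  1.976e-01] [-179.9    0.    77.1] w 0.681 t 15.7 F [-0.63 -0.07 -4.12]
(np.float64(0.5381), np.float64(0.1576), 0.1, 76.8) -> [ 0.736 -0.325  0.488] [-0.001  0.     0.003]
(np.float64(0.5381), np.float64(0.1576), 0.05, 76.8) -> [ 0.736 -0.324  0.738] [-0.001  0.     0.003]
```

Emit:
servo_tool([
  {"tx": 0.24, "ty": -0.1, "tz": 0, "ax": 0, "ay": 0, "az": 0.003, "hand": 1},
  {"tx": 0.48, "ty": -0.21, "tz": 0, "ax": 0, "ay": 0, "az": 0.003, "hand": 1},
  {"tx": 0.743, "ty": -0.325, "tz": 0.1, "ax": 0, "ay": 0, "az": 0.003, "hand": 1},
  {"tx": 0.743, "ty": -0.325, "tz": 0.2, "ax": 0, "ay": 0, "az": 0.003, "hand": 1},
  {"tx": 0.743, "ty": -0.325, "tz": 0.35, "ax": 0, "ay": 0, "az": 0.003, "hand": 1},
  {"tx": 0.743, "ty": -0.325, "tz": 0.5, "ax": 0, "ay": 0, "az": 0.003, "hand": 1},
  {"tx": 0.743, "ty": -0.325, "tz": 0.6, "ax": 0, "ay": 0, "az": 0.003, "hand": 1},
  {"tx": 0.743, "ty": -0.325, "tz": 0.66, "ax": 0, "ay": 0, "az": 0.003, "hand": 1},
  {"tx": 0.743, "ty": -0.325, "tz": 0.68, "ax": 0, "ay": 0, "az": 0.003, "hand": 1},
  {"tx": 0.743, "ty": -0.325, "tz": 0.68, "ax": 0, "ay": 0, "az": 0.003, "hand": 1},
  {"tx": 0.743, "ty": -0.325, "tz": 0.68, "ax": 0, "ay": 0, "az": 0.003, "hand": 1},
])

```text
time: 16.75
eef_pos: [0.5409, 0.1574, 0.0638]
tcp_rot: [179.9, -0.0, 76.6]
ft_force: [0.1, -0.6, -5.9]
width: 0.687
finger_force: 68.5
```

Run:
```python
from h import *
p=wshot(); held(p)
plan(rk(0,.064,.0540))
```

```text
held n 7991 tin centre ahead of TCP 0.0188 ridge at tool x 0.0023 y range [-0.0266  0.0266] x [-0.0124  0.0206]
at [0.5409 0.1575 0.064 ] [179.9  -0.   76.6] w 0.684 t 16.8 F [ 0.24 -0.1  -4.33]
(np.float64(0.5385), np.float64(0.1591), 0.054, 76.8) -> [ 0.005 -0.014  0.05 ] [ 0.002 -0.    -0.002]
```

Lower to contact, release, rise and back off.

Emit:
servo_tool([
  {"tx": 0.0, "ty": -0.014, "tz": 0.025, "ax": 0, "ay": 0, "az": 0, "hand": 1},
  {"tx": 0.0, "ty": -0.014, "tz": 0.045, "ax": 0, "ay": 0, "az": 0, "hand": 1},
  {"tx": 0.0, "ty": -0.014, "tz": 0.052, "ax": 0, "ay": 0, "az": 0, "hand": 1},
  {"tx": 0.0, "ty": -0.014, "tz": 0.052, "ax": 0, "ay": 0, "az": 0, "hand": 1},
  {"tx": 0.0, "ty": -0.014, "tz": 0.052, "ax": 0, "ay": 0, "az": 0, "hand": 1},
])

```text
time: 17.3
eef_pos: [0.5371, 0.1585, 0.054]
tcp_rot: [180.0, 0.0, 76.6]
ft_force: [-5.0, -0.4, 10.2]
width: 0.682
finger_force: 70.4
```

Emit:
servo_tool([
  {"tx": 0, "ty": 0, "tz": 0, "ax": 0, "ay": 0, "az": 0, "hand": -1},
  {"tx": 0, "ty": 0, "tz": 0, "ax": 0, "ay": 0, "az": 0, "hand": -1},
  {"tx": 0, "ty": 0, "tz": 0, "ax": 0, "ay": 0, "az": 0, "hand": -1},
  {"tx": 0, "ty": 0, "tz": 0, "ax": 0, "ay": 0, "az": 0, "hand": -1},
  {"tx": 0, "ty": 0, "tz": -0.15, "ax": 0, "ay": 0, "az": 0, "hand": -1},
  {"tx": 0, "ty": 0, "tz": -0.4, "ax": 0, "ay": 0, "az": 0, "hand": -1},
  {"tx": -0.2, "ty": 0, "tz": -0.6, "ax": 0, "ay": 0, "az": 0, "hand": -1},
  {"tx": -0.4, "ty": 0, "tz": -0.65, "ax": 0, "ay": 0, "az": 0, "hand": -1},
  {"tx": -0.6, "ty": 0, "tz": -0.65, "ax": 0, "ay": 0, "az": 0, "hand": -1},
  {"tx": -0.6, "ty": 0, "tz": -0.65, "ax": 0, "ay": 0, "az": 0, "hand": -1},
  {"tx": -0.6, "ty": 0, "tz": -0.65, "ax": 0, "ay": 0, "az": 0, "hand": -1},
])

```text
time: 18.4
eef_pos: [0.5092, 0.0409, 0.1824]
tcp_rot: [180.0, -0.0, 76.5]
ft_force: [0.8, 1.1, -0.3]
width: 0.999
finger_force: 0.0
```

Run:
```python
from h import *
p=wshot(); inrow(p); tins(p); save(p,"r4",s=1.4)
plan((.5,-.14,.19,98),(.59,-.318,.19,113.5),(.462,-.312,.19,98))
```

```text
row tin 0.69 c [-0.3 63.9] [60.2 39. ] x [-29.3  28.8] y [45.1 82.3] ridge [-0.5 64.3] -0.0 ztop 0.055
row tin 0.63 c [ 0.6 20.1] [39.1 60.4] x [-28.6  29.5] y [ 0.7 38.6] ridge [ 0.  19.8] -0.2 ztop 0.0551
0.83 [278. 319.] 2390 sat 7 rect [476.  -77.9] [60. 39.] axis 14.8 ridge 13.0 [ 0.4774 -0.0758] ztop 0.0431
0.76 [381. 236.] 2700 sat 197 rect [574.9  -3.5] [60. 81.] axis -30.2 ridge 53.0 [ 0.5918 -0.009 ] ztop 0.043
0.71 [556. 227.] 250 sat 211 rect [835.6 -68.2] [38. 31.] axis 54.9 ridge 65.0 [ 0.8193 -0.0711] ztop 0.0279
0.69 [281.  56.] 3695 sat 7 rect [538.2 159. ] [39. 60.] axis -13.2 ridge -13.0 [0.5381 0.1588] ztop 0.055
0.63 [284. 112.] 3803 sat 7 rect [528.9 116. ] [40. 60.] axis -13.3 ridge -13.0 [0.5286 0.1157] ztop 0.0551
0.44 [290. 166.] 98729 sat 7 rect [526.2 -28. ] [646. 376.] axis 88.1 ridge -46.0 [0.5268 0.0668] ztop 0.0045
at [0.5092 0.0425 0.182 ] [-180.    -0.    76.7] w 0.999 t 18.6 F [-0.13  0.28  0.32]
(0.5, -0.14, 0.19, 98) -> [-0.898  0.166 -0.041] [-0.    -0.    -0.237]
(0.59, -0.318, 0.19, 113.5) -> [-1.661  0.809 -0.041] [-0.    -0.    -0.409]
(0.462, -0.312, 0.19, 98) -> [-1.779  0.179 -0.041] [-0.    -0.    -0.237]
```

Both tins are square and centred. Next is tin E.

Emit:
servo_tool([
  {"tx": -0.22, "ty": 0.1, "tz": 0, "ax": 0, "ay": 0, "az": -0.2, "hand": -1},
  {"tx": -0.44, "ty": 0.2, "tz": 0, "ax": 0, "ay": 0, "az": -0.4, "hand": -1},
  {"tx": -0.66, "ty": 0.3, "tz": 0, "ax": 0, "ay": 0, "az": -0.4, "hand": -1},
  {"tx": -0.85, "ty": 0.4, "tz": 0, "ax": 0, "ay": 0, "az": -0.4, "hand": -1},
  {"tx": -0.95, "ty": 0.45, "tz": 0, "ax": 0, "ay": 0, "az": -0.4, "hand": -1},
  {"tx": -0.95, "ty": 0.45, "tz": 0, "ax": 0, "ay": 0, "az": -0.4, "hand": -1},
])

```text
time: 19.15
eef_pos: [0.5537, -0.1663, 0.1818]
tcp_rot: [-180.0, 0.0, 112.6]
ft_force: [0.0, 0.3, -0.1]
width: 1.001
finger_force: 0.0
```

Run:
```python
from h import *
p=wshot(); tins(p)
plan((.5905,-.312,.18,113),(.5905,-.3183,.037,113))
```

```text
0.9 [390.  62.] 3338 sat 200 rect [592.6 -14.7] [61. 41.] axis 57.5 ridge 58.0 [ 0.5917 -0.0163] ztop 0.0429
0.87 [235.  75.] 3402 sat 7 rect [475.9 -80. ] [60. 40.] axis 15.5 ridge 15.0 [ 0.4768 -0.0802] ztop 0.0431
0.82 [544. 220.] 1290 sat 210 rect [844.9 -63.7] [59. 39.] axis 55.0 ridge 71.0 [ 0.8351 -0.0733] ztop 0.0392
0.76 [127. 284.] 579 sat 8 rect [ 468.5 -251.2] [157.  22.] axis 60.5 ridge 57.0 [ 0.4407 -0.3062] ztop 0.0422
0.65 [261. 339.] 1093 sat 7 rect [ 557.9 -238.9] [ 59. 157.] axis -68.4 ridge -79.0 [ 0.5879 -0.3025] ztop 0.0384
at [ 0.5528 -0.1631  0.1815] [-1.800e+02 -1.000e-01  1.126e+02] w 0.995 t 19.2 F [0.67 0.47 0.14]
(0.5905, -0.312, 0.18, 113) -> [-0.76  -0.112  0.006] [-0.    -0.001 -0.005]
(0.5905, -0.3183, 0.037, 113) -> [-0.79  -0.123  0.721] [-0.    -0.001 -0.005]
```

Emit:
servo_tool([
  {"tx": -0.22, "ty": -0.03, "tz": 0, "ax": 0, "ay": 0, "az": 0, "hand": -1},
  {"tx": -0.44, "ty": -0.06, "tz": 0, "ax": 0, "ay": 0, "az": 0, "hand": -1},
  {"tx": -0.64, "ty": -0.1, "tz": 0.1, "ax": 0, "ay": 0, "az": 0, "hand": -1},
  {"tx": -0.76, "ty": -0.12, "tz": 0.2, "ax": 0, "ay": 0, "az": 0, "hand": -1},
  {"tx": -0.76, "ty": -0.12, "tz": 0.2, "ax": 0, "ay": 0, "az": 0, "hand": -1},
  {"tx": -0.76, "ty": -0.12, "tz": 0.2, "ax": 0, "ay": 0, "az": 0, "hand": -1},
  {"tx": -0.76, "ty": -0.12, "tz": 0.2, "ax": 0, "ay": 0, "az": 0, "hand": -1},
])

```text
time: 19.95
eef_pos: [0.5897, -0.3115, 0.143]
tcp_rot: [180.0, -0.0, 112.7]
ft_force: [-0.1, -0.1, -0.2]
width: 1.002
finger_force: 0.0
```

Run:
```python
from h import *
p=wshot(); tins(p)
plan((.5905,-.3183,.037,113))
```

```text
0.61 [282. 225.] 4295 sat 7 rect [ 590.9 -320.2] [60. 39.] axis 22.7 ridge 23.0 [ 0.5906 -0.3191] ztop 0.0431
at [ 0.5898 -0.3121  0.1436] [1.799e+02 1.000e-01 1.127e+02] w 1.001 t 20.1 F [ 0.23 -0.08 -0.92]
(0.5905, -0.3183, 0.037, 113) -> [-0.029 -0.009  0.533] [ 0.001  0.001 -0.003]
```

Emit:
servo_tool([
  {"tx": -0.035, "ty": -0.01, "tz": 0.2, "ax": 0, "ay": 0, "az": 0, "hand": -1},
  {"tx": -0.035, "ty": -0.01, "tz": 0.4, "ax": 0, "ay": 0, "az": 0, "hand": -1},
  {"tx": -0.035, "ty": -0.01, "tz": 0.53, "ax": 0, "ay": 0, "az": 0, "hand": -1},
  {"tx": -0.035, "ty": -0.01, "tz": 0.53, "ax": 0, "ay": 0, "az": 0, "hand": -1},
  {"tx": -0.035, "ty": -0.01, "tz": 0.53, "ax": 0, "ay": 0, "az": 0, "hand": -1},
  {"tx": -0.035, "ty": -0.01, "tz": 0.53, "ax": 0, "ay": 0, "az": 0, "hand": -1},
  {"tx": -0.035, "ty": -0.01, "tz": 0.53, "ax": 0, "ay": 0, "az": 0, "hand": 1},
  {"tx": -0.035, "ty": -0.01, "tz": 0.53, "ax": 0, "ay": 0, "az": 0, "hand": 1},
  {"tx": -0.035, "ty": -0.01, "tz": 0.53, "ax": 0, "ay": 0, "az": 0, "hand": 1},
  {"tx": -0.035, "ty": -0.01, "tz": 0.53, "ax": 0, "ay": 0, "az": 0, "hand": 1},
  {"tx": -0.035, "ty": -0.01, "tz": 0.53, "ax": 0, "ay": 0, "az": 0, "hand": 1},
])

```text
time: 21.15
eef_pos: [0.591, -0.3218, 0.0386]
tcp_rot: [179.9, 0.2, 112.6]
ft_force: [-0.2, 1.1, 5.6]
width: 0.686
finger_force: 64.3
```

Emit:
servo_tool([
  {"tx": 0, "ty": 0, "tz": -0.2, "ax": 0, "ay": 0, "az": 0, "hand": 1},
  {"tx": 0, "ty": 0, "tz": -0.4, "ax": 0, "ay": 0, "az": 0, "hand": 1},
  {"tx": 0, "ty": 0, "tz": -0.6, "ax": 0, "ay": 0, "az": 0, "hand": 1},
  {"tx": 0, "ty": 0, "tz": -0.75, "ax": 0, "ay": 0, "az": 0, "hand": 1},
  {"tx": 0, "ty": 0, "tz": -0.75, "ax": 0, "ay": 0, "az": 0, "hand": 1},
  {"tx": 0, "ty": 0, "tz": -0.75, "ax": 0, "ay": 0, "az": 0, "hand": 1},
  {"tx": 0, "ty": 0, "tz": -0.75, "ax": 0, "ay": 0, "az": 0, "hand": 1},
])

```text
time: 21.85
eef_pos: [0.5885, -0.3198, 0.1834]
tcp_rot: [-179.9, -0.2, 112.6]
ft_force: [-0.3, -0.2, -4.4]
width: 0.686
finger_force: 68.8
```

Run:
```python
from h import *
f=[]
for i in range(2):
    p=wshot(); f.append(robot.observe()["ft_force"])
print(np.round(f,2),robot.observe()["finger_force"]); held(p)
plan((.59,-.14,.2,95),rk(0,.106,.2),rk(0,.106,.054))
```

```text
[[ 0.57 -0.33 -3.84]
 [-1.02  0.49 -4.42]] 68.82311917841434
held n 8981 tin centre ahead of TCP 0.0154 ridge at tool x 0.0019 y range [-0.0265  0.0266] x [-0.0126  0.0208]
at [ 0.5886 -0.3199  0.1833] [-179.9   -0.2  112.6] w 0.684 t 21.9 F [-1.02  0.49 -4.42]
(0.59, -0.14, 0.2, 95) -> [ 0.828  0.352 -0.081] [-0.002 -0.002  0.196]
(np.float64(0.5481), np.float64(0.2), 0.2, 76.8) -> [ 2.478  0.812 -0.075] [-0.002 -0.002  0.398]
(np.float64(0.5481), np.float64(0.2), 0.054, 76.8) -> [2.475 0.814 0.655] [-0.002 -0.002  0.398]
```

The third tin is full.

Emit:
servo_tool([
  {"tx": 0.24, "ty": 0.08, "tz": -0.1, "ax": 0, "ay": 0, "az": 0.1, "hand": 1},
  {"tx": 0.48, "ty": 0.16, "tz": -0.1, "ax": 0, "ay": 0, "az": 0.2, "hand": 1},
  {"tx": 0.72, "ty": 0.24, "tz": -0.1, "ax": 0, "ay": 0, "az": 0.3, "hand": 1},
  {"tx": 0.95, "ty": 0.31, "tz": -0.1, "ax": 0, "ay": 0, "az": 0.398, "hand": 1},
  {"tx": 0.95, "ty": 0.31, "tz": -0.1, "ax": 0, "ay": 0, "az": 0.398, "hand": 1},
])

```text
time: 22.45
eef_pos: [0.5723, -0.1154, 0.2043]
tcp_rot: [-179.7, -0.2, 76.8]
ft_force: [0.0, -1.0, -5.5]
width: 0.685
finger_force: 68.7
```

Run:
```python
from h import *
plan(rk(0,.01,.2))
```

```text
at [ 0.5723 -0.1154  0.2043] [-179.7   -0.2   76.8] w 0.685 t 22.4 F [ 0.04 -0.96 -5.48]
(np.float64(0.5261), np.float64(0.1065), 0.2, 76.8) -> [ 1.027 -0.478  0.027] [-0.003 -0.002 -0.   ]
```

Emit:
servo_tool([
  {"tx": 0.24, "ty": -0.11, "tz": 0, "ax": 0, "ay": 0, "az": 0, "hand": 1},
  {"tx": 0.48, "ty": -0.22, "tz": 0, "ax": 0, "ay": 0, "az": 0, "hand": 1},
  {"tx": 0.72, "ty": -0.34, "tz": 0, "ax": 0, "ay": 0, "az": 0, "hand": 1},
  {"tx": 0.97, "ty": -0.47, "tz": 0, "ax": 0, "ay": 0, "az": 0, "hand": 1},
  {"tx": 1, "ty": -0.48, "tz": 0, "ax": 0, "ay": 0, "az": 0, "hand": 1},
  {"tx": 1, "ty": -0.48, "tz": 0, "ax": 0, "ay": 0, "az": 0, "hand": 1},
  {"tx": 1, "ty": -0.48, "tz": 0, "ax": 0, "ay": 0, "az": 0, "hand": 1},
])

```text
time: 23.15
eef_pos: [0.5257, 0.0953, 0.2053]
tcp_rot: [-179.9, 0.0, 76.9]
ft_force: [-0.4, -0.4, -3.5]
width: 0.68
finger_force: 68.8
```

Run:
```python
from h import *
p=wshot(); held(p); inrow(p)
plan(rk(0,.1065,.0505))
```

```text
held n 8338 tin centre ahead of TCP 0.0154 ridge at tool x 0.0027 y range [-0.0266  0.0265] x [-0.012   0.0209]
row tin 0.89 c [ 0.5 20.6] [38.8 60.6] x [-28.9  29.5] y [ 1.6 39.3] ridge [ 0.2 20. ] 0.2 ztop 0.0552
row tin 0.82 c [-0.4 65. ] [39.7 60.6] x [-29.5  28.9] y [45.4 83.7] ridge [-0.1 64.9] -0.3 ztop 0.0551
row tin 0.76 c [4.  1.3] [39.1 62.9] x [-25.8  32. ] y [-13.7  20. ] ridge [2.8 1.4] 0.2 ztop 0.2096
at [0.5263 0.0941 0.2057] [-180.     0.    76.7] w 0.689 t 23.2 F [ 0.15  0.7  -4.34]
(np.float64(0.5482), np.float64(0.2005), 0.0505, 76.8) -> [ 0.543 -0.015  0.775] [-0.001  0.    -0.001]
```

Emit:
servo_tool([
  {"tx": 0.24, "ty": -0.01, "tz": 0, "ax": 0, "ay": 0, "az": 0, "hand": 1},
  {"tx": 0.45, "ty": -0.015, "tz": 0.1, "ax": 0, "ay": 0, "az": 0, "hand": 1},
  {"tx": 0.545, "ty": -0.015, "tz": 0.25, "ax": 0, "ay": 0, "az": 0, "hand": 1},
  {"tx": 0.545, "ty": -0.015, "tz": 0.45, "ax": 0, "ay": 0, "az": 0, "hand": 1},
  {"tx": 0.545, "ty": -0.015, "tz": 0.6, "ax": 0, "ay": 0, "az": 0, "hand": 1},
  {"tx": 0.545, "ty": -0.015, "tz": 0.68, "ax": 0, "ay": 0, "az": 0, "hand": 1},
  {"tx": 0.545, "ty": -0.015, "tz": 0.73, "ax": 0, "ay": 0, "az": 0, "hand": 1},
  {"tx": 0.545, "ty": -0.015, "tz": 0.73, "ax": 0, "ay": 0, "az": 0, "hand": 1},
  {"tx": 0.545, "ty": -0.015, "tz": 0.73, "ax": 0, "ay": 0, "az": 0, "hand": 1},
])

```text
time: 24.15
eef_pos: [0.5496, 0.2015, 0.0617]
tcp_rot: [179.9, -0.0, 76.7]
ft_force: [0.5, 0.0, -3.6]
width: 0.69
finger_force: 68.6
```

Run:
```python
from h import *
p=wshot(); held(p)
plan(rk(0,.1065,.0505))
```

```text
held n 8304 tin centre ahead of TCP 0.0156 ridge at tool x 0.0019 y range [-0.0265  0.0266] x [-0.0128  0.0203]
at [0.5498 0.2017 0.0621] [ 1.798e+02 -1.000e-01  7.680e+01] w 0.686 t 24.2 F [-0.3   0.15 -3.36]
(np.float64(0.5482), np.float64(0.2005), 0.0505, 76.8) -> [-0.008 -0.007  0.058] [ 0.002 -0.001 -0.   ]
```

Emit:
servo_tool([
  {"tx": -0.005, "ty": -0.008, "tz": 0.03, "ax": 0, "ay": 0, "az": 0, "hand": 1},
  {"tx": -0.005, "ty": -0.008, "tz": 0.05, "ax": 0, "ay": 0, "az": 0, "hand": 1},
  {"tx": -0.005, "ty": -0.008, "tz": 0.057, "ax": 0, "ay": 0, "az": 0, "hand": 1},
  {"tx": -0.005, "ty": -0.008, "tz": 0.057, "ax": 0, "ay": 0, "az": 0, "hand": 1},
  {"tx": -0.005, "ty": -0.008, "tz": 0.057, "ax": 0, "ay": 0, "az": 0, "hand": 1},
])

```text
time: 24.7
eef_pos: [0.5469, 0.2013, 0.0506]
tcp_rot: [180.0, -0.0, 76.8]
ft_force: [-4.3, -2.0, 8.3]
width: 0.685
finger_force: 70.5
```

Emit:
servo_tool([
  {"tx": 0, "ty": 0, "tz": 0, "ax": 0, "ay": 0, "az": 0, "hand": -1},
  {"tx": 0, "ty": 0, "tz": 0, "ax": 0, "ay": 0, "az": 0, "hand": -1},
  {"tx": 0, "ty": 0, "tz": 0, "ax": 0, "ay": 0, "az": 0, "hand": -1},
  {"tx": 0, "ty": 0, "tz": 0, "ax": 0, "ay": 0, "az": 0, "hand": -1},
  {"tx": 0, "ty": 0, "tz": -0.15, "ax": 0, "ay": 0, "az": 0, "hand": -1},
  {"tx": 0, "ty": 0, "tz": -0.4, "ax": 0, "ay": 0, "az": 0, "hand": -1},
  {"tx": -0.2, "ty": 0, "tz": -0.6, "ax": 0, "ay": 0, "az": 0, "hand": -1},
  {"tx": -0.4, "ty": -0.05, "tz": -0.65, "ax": 0, "ay": 0, "az": 0, "hand": -1},
  {"tx": -0.6, "ty": -0.1, "tz": -0.65, "ax": 0, "ay": 0, "az": 0, "hand": -1},
  {"tx": -0.8, "ty": -0.15, "tz": -0.65, "ax": 0, "ay": 0, "az": 0, "hand": -1},
  {"tx": -0.8, "ty": -0.15, "tz": -0.65, "ax": 0, "ay": 0, "az": 0, "hand": -1},
  {"tx": -0.8, "ty": -0.15, "tz": -0.65, "ax": 0, "ay": 0, "az": 0, "hand": -1},
])

```text
time: 25.9
eef_pos: [0.4808, 0.0516, 0.1792]
tcp_rot: [180.0, -0.0, 76.7]
ft_force: [0.7, -0.3, 0.3]
width: 0.999
finger_force: 0.0
```

Run:
```python
from h import *
p=wshot(); inrow(p); save(p,"r5",s=1.4)
plan((.462,-.15,.19,98.5))
```

```text
row tin 0.96 c [ 0.1 64.2] [59.4 39.5] x [-29.6  28.7] y [45.2 83. ] ridge [-1.  64.4] -0.1 ztop 0.055
row tin 0.92 c [1.000e-01 1.004e+02] [59.9 26.4] x [-29.5  28.9] y [ 88.4 112.8] ridge [  0.2 105.7] 1.8 ztop 0.0551
row tin 0.82 c [ 0.8 19.6] [40.  59.8] x [-28.9  29.5] y [ 0.8 38.7] ridge [-0.1 19.8] 0.3 ztop 0.0551
at [0.4813 0.0527 0.1791] [180.   -0.   76.8] w 0.999 t 26.0 F [ 0.11  0.29 -0.7 ]
(0.462, -0.15, 0.19, 98.5) -> [-1.009  0.138 -0.055] [ 0.    -0.    -0.241]
```

View pics/r5.png

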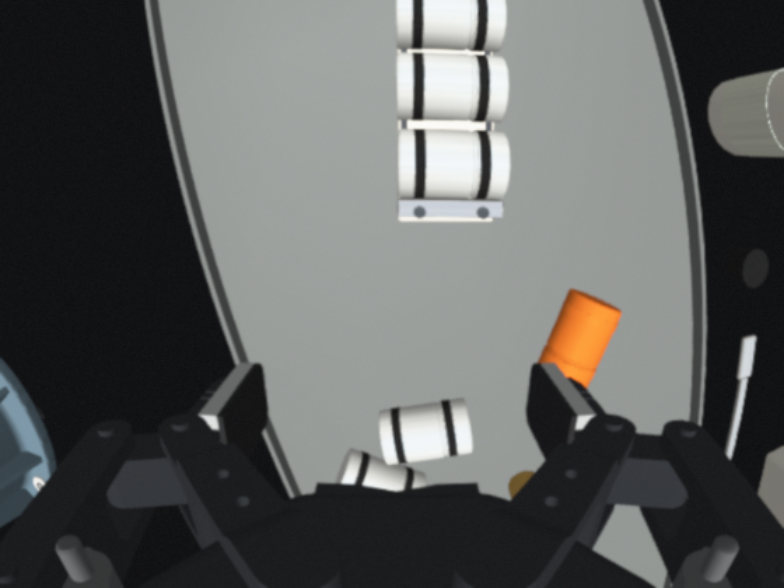

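Three tins stand square in the row, at (453,165), (452,88) and (451,22). The empty one is at (425,432). The last tin has been knocked and is now near (385,470), so I need a fresh look at it.

Emit:
servo_tool([
  {"tx": -0.22, "ty": 0.02, "tz": -0.1, "ax": 0, "ay": 0, "az": 0, "hand": -1},
  {"tx": -0.44, "ty": 0.04, "tz": -0.2, "ax": 0, "ay": 0, "az": 0, "hand": -1},
  {"tx": -0.66, "ty": 0.06, "tz": -0.2, "ax": 0, "ay": 0, "az": 0, "hand": -1},
  {"tx": -0.88, "ty": 0.08, "tz": -0.2, "ax": 0, "ay": 0, "az": 0, "hand": -1},
  {"tx": -1, "ty": 0.1, "tz": -0.2, "ax": 0, "ay": 0, "az": 0, "hand": -1},
  {"tx": -1, "ty": 0.1, "tz": -0.2, "ax": 0, "ay": 0, "az": 0, "hand": -1},
  {"tx": -1, "ty": 0.1, "tz": -0.2, "ax": 0, "ay": 0, "az": 0, "hand": -1},
])

```text
time: 26.7
eef_pos: [0.455, -0.1464, 0.2186]
tcp_rot: [-180.0, -0.0, 76.8]
ft_force: [0.3, 1.1, 0.6]
width: 0.999
finger_force: 0.0
```

Run:
```python
from h import *
p=wshot(); tins(p); save(p,"w6",s=1.2)
plan()
```

```text
0.97 [388.  37.] 2567 sat 187 rect [592.8 -14.8] [61. 42.] axis 57.2 ridge 58.0 [ 0.591  -0.0156] ztop 0.0429
0.9 [285.  98.] 2728 sat 4 rect [477.2 -56.2] [40. 60.] axis -3.5 ridge -4.0 [ 0.4771 -0.0564] ztop 0.0431
0.86 [250. 145.] 2642 sat 4 rect [433.8 -94.8] [40. 60.] axis -35.8 ridge -36.0 [ 0.4342 -0.0948] ztop 0.0432
0.79 [462. 392.] 397 sat 163 rect [ 593.5 -353.5] [ 28. 397.] axis -69.6 ridge -67.0 [ 0.65   -0.4945] ztop 0.0398
0.78 [556.  72.] 399 sat 206 rect [830.3 -60.5] [65. 29.] axis 83.8 ridge 61.0 [ 0.8238 -0.0654] ztop 0.0274
at [ 0.4549 -0.1456  0.2186] [-180.    -0.    76.9] w 1.003 t 26.8 F [-0.49  1.08  0.45]
```

View pics/w6.png

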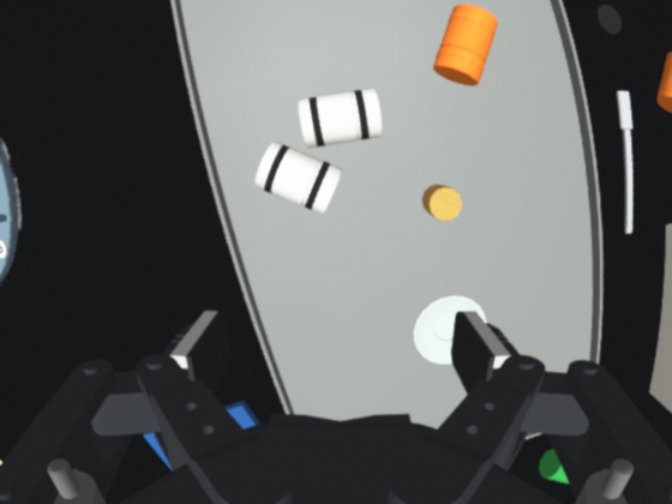

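The knocked tin rolled into the empty one. The empty one is now at (340,117) in this view, world (0.477,-0.056). The unweighed one is at (298,177), world (0.434,-0.095). I'll weigh the latter.

Run:
```python
from h import *
plan((.434,-.0955,.14,54.2))
```

```text
at [ 0.4549 -0.1456  0.2186] [-180.    -0.    76.9] w 1.003 t 26.8 F [-0.49  1.08  0.45]
(0.434, -0.0955, 0.14, 54.2) -> [ 0.22  -0.158  0.393] [-0.    -0.     0.252]
```

Emit:
servo_tool([
  {"tx": 0.15, "ty": -0.1, "tz": 0.1, "ax": 0, "ay": 0, "az": 0.252, "hand": -1},
  {"tx": 0.22, "ty": -0.158, "tz": 0.25, "ax": 0, "ay": 0, "az": 0.252, "hand": -1},
  {"tx": 0.22, "ty": -0.158, "tz": 0.38, "ax": 0, "ay": 0, "az": 0.252, "hand": -1},
  {"tx": 0.22, "ty": -0.158, "tz": 0.38, "ax": 0, "ay": 0, "az": 0.252, "hand": -1},
  {"tx": 0.22, "ty": -0.158, "tz": 0.38, "ax": 0, "ay": 0, "az": 0.252, "hand": -1},
  {"tx": 0.22, "ty": -0.158, "tz": 0.38, "ax": 0, "ay": 0, "az": 0.252, "hand": -1},
])

```text
time: 27.4
eef_pos: [0.4351, -0.0972, 0.1444]
tcp_rot: [179.9, -0.0, 54.3]
ft_force: [0.2, 0.1, 0.2]
width: 1.0
finger_force: 0.0
```

Run:
```python
from h import *
p=wshot(); tins(p)
plan((.434,-.0955,.037,54.2))
```

```text
0.92 [294. 138.] 4675 sat 5 rect [477.2 -56. ] [40. 60.] axis -3.7 ridge -4.0 [ 0.4771 -0.0558] ztop 0.0431
0.83 [385.  26.] 2685 sat 197 rect [585.8 -23.5] [39. 39.] axis -32.1 ridge 56.0 [ 0.584  -0.0256] ztop 0.0427
0.79 [278. 214.] 4323 sat 5 rect [434.  -94.5] [39. 60.] axis -36.0 ridge -36.0 [ 0.4344 -0.0941] ztop 0.0432
at [ 0.435  -0.0975  0.1444] [179.8  -0.   54.2] w 0.999 t 27.5 F [-0.04  0.55 -0.65]
(0.434, -0.0955, 0.037, 54.2) -> [ 0.005 -0.011  0.537] [ 0.002 -0.    -0.   ]
```

Emit:
servo_tool([
  {"tx": 0.01, "ty": -0.011, "tz": 0.2, "ax": 0, "ay": 0, "az": 0, "hand": -1},
  {"tx": 0.01, "ty": -0.011, "tz": 0.4, "ax": 0, "ay": 0, "az": 0, "hand": -1},
  {"tx": 0.01, "ty": -0.011, "tz": 0.535, "ax": 0, "ay": 0, "az": 0, "hand": -1},
  {"tx": 0.01, "ty": -0.011, "tz": 0.535, "ax": 0, "ay": 0, "az": 0, "hand": -1},
  {"tx": 0.01, "ty": -0.011, "tz": 0.535, "ax": 0, "ay": 0, "az": 0, "hand": -1},
  {"tx": 0.01, "ty": -0.011, "tz": 0.535, "ax": 0, "ay": 0, "az": 0, "hand": -1},
  {"tx": 0.01, "ty": -0.011, "tz": 0.535, "ax": 0, "ay": 0, "az": 0, "hand": 1},
  {"tx": 0.01, "ty": -0.011, "tz": 0.535, "ax": 0, "ay": 0, "az": 0, "hand": 1},
  {"tx": 0.01, "ty": -0.011, "tz": 0.535, "ax": 0, "ay": 0, "az": 0, "hand": 1},
  {"tx": 0.01, "ty": -0.011, "tz": 0.535, "ax": 0, "ay": 0, "az": 0, "hand": 1},
  {"tx": 0.01, "ty": -0.011, "tz": 0.535, "ax": 0, "ay": 0, "az": 0, "hand": 1},
])

```text
time: 28.6
eef_pos: [0.4345, -0.0947, 0.0376]
tcp_rot: [179.8, -0.0, 54.1]
ft_force: [-1.0, 0.5, 9.9]
width: 0.687
finger_force: 63.0
```

Emit:
servo_tool([
  {"tx": 0, "ty": 0, "tz": -0.2, "ax": 0, "ay": 0, "az": 0, "hand": 1},
  {"tx": 0, "ty": 0, "tz": -0.4, "ax": 0, "ay": 0, "az": 0, "hand": 1},
  {"tx": 0, "ty": 0, "tz": -0.6, "ax": 0, "ay": 0, "az": 0, "hand": 1},
  {"tx": 0, "ty": 0, "tz": -0.75, "ax": 0, "ay": 0, "az": 0, "hand": 1},
  {"tx": 0, "ty": 0, "tz": -0.75, "ax": 0, "ay": 0, "az": 0, "hand": 1},
  {"tx": 0, "ty": 0, "tz": -0.75, "ax": 0, "ay": 0, "az": 0, "hand": 1},
  {"tx": 0, "ty": 0, "tz": -0.75, "ax": 0, "ay": 0, "az": 0, "hand": 1},
])

```text
time: 29.3
eef_pos: [0.4323, -0.0936, 0.1847]
tcp_rot: [-179.9, 0.0, 54.1]
ft_force: [0.0, -0.1, 0.3]
width: 0.686
finger_force: 66.0
```

Run:
```python
from h import *
f=[]
for i in range(3):
    p=wshot(); f.append(robot.observe()["ft_force"])
print(np.round(f,2),robot.observe()["finger_force"]); held(p)
plan(rk(0,.05,.22),rk(0,.149,.22))
```

```text
[[ 0.13 -0.01 -1.13]
 [-0.25 -0.34 -0.64]
 [-0.14 -1.11 -1.04]] 65.96358857117593
held n 9060 tin centre ahead of TCP 0.0143 ridge at tool x 0.0006 y range [-0.0265  0.0266] x [-0.0134  0.0195]
at [ 0.4323 -0.0936  0.1845] [-179.8    0.    54.1] w 0.689 t 29.4 F [-0.14 -1.11 -1.04]
(np.float64(0.5352), np.float64(0.1455), 0.22, 76.8) -> [ 1.27  -0.285 -0.177] [-0.002 -0.    -0.252]
(np.float64(0.5579), np.float64(0.2418), 0.22, 76.8) -> [ 1.727 -0.475 -0.177] [-0.002 -0.    -0.252]
```

That tin is empty too, so it's three full and two empty. I'll park it clear of the other one and then close the slide.

Emit:
servo_tool([
  {"tx": -0.2, "ty": 0.2, "tz": 0.1, "ax": 0, "ay": 0, "az": -0.25, "hand": 1},
  {"tx": -0.2, "ty": 0.2, "tz": 0.3, "ax": 0, "ay": 0, "az": -0.25, "hand": 1},
  {"tx": -0.2, "ty": 0.2, "tz": 0.5, "ax": 0, "ay": 0, "az": -0.25, "hand": 1},
  {"tx": -0.2, "ty": 0.2, "tz": 0.65, "ax": 0, "ay": 0, "az": -0.25, "hand": 1},
  {"tx": -0.2, "ty": 0.2, "tz": 0.72, "ax": 0, "ay": 0, "az": -0.25, "hand": 1},
  {"tx": -0.2, "ty": 0.2, "tz": 0.735, "ax": 0, "ay": 0, "az": -0.25, "hand": 1},
  {"tx": -0.2, "ty": 0.2, "tz": 0.735, "ax": 0, "ay": 0, "az": -0.25, "hand": 1},
  {"tx": -0.2, "ty": 0.2, "tz": 0.735, "ax": 0, "ay": 0, "az": -0.25, "hand": 1},
  {"tx": -0.2, "ty": 0.2, "tz": 0.735, "ax": 0, "ay": 0, "az": -0.25, "hand": -1},
  {"tx": -0.2, "ty": 0.2, "tz": 0.735, "ax": 0, "ay": 0, "az": -0.25, "hand": -1},
  {"tx": -0.2, "ty": 0.2, "tz": 0.735, "ax": 0, "ay": 0, "az": -0.25, "hand": -1},
  {"tx": -0.2, "ty": 0.2, "tz": 0.735, "ax": 0, "ay": 0, "az": -0.25, "hand": -1},
])

```text
time: 30.65
eef_pos: [0.4422, -0.1499, 0.039]
tcp_rot: [180.0, 0.0, 76.6]
ft_force: [-0.1, -0.5, 0.2]
width: 0.997
finger_force: 0.0
```

Emit:
servo_tool([
  {"tx": 0, "ty": 0, "tz": -0.2, "ax": 0, "ay": 0, "az": 0, "hand": -1},
  {"tx": 0, "ty": 0, "tz": -0.45, "ax": 0, "ay": 0, "az": 0, "hand": -1},
  {"tx": 0.2, "ty": 0, "tz": -0.7, "ax": 0, "ay": 0, "az": 0, "hand": -1},
  {"tx": 0.4, "ty": 0.05, "tz": -0.8, "ax": 0, "ay": 0, "az": 0, "hand": -1},
  {"tx": 0.6, "ty": 0.15, "tz": -0.8, "ax": 0, "ay": 0, "az": 0, "hand": -1},
  {"tx": 0.8, "ty": 0.25, "tz": -0.8, "ax": 0, "ay": 0, "az": 0, "hand": -1},
  {"tx": 1, "ty": 0.3, "tz": -0.8, "ax": 0, "ay": 0, "az": 0, "hand": -1},
  {"tx": 1, "ty": 0.3, "tz": -0.8, "ax": 0, "ay": 0, "az": 0, "hand": -1},
  {"tx": 1, "ty": 0.3, "tz": -0.8, "ax": 0, "ay": 0, "az": 0, "hand": -1},
])

```text
time: 31.55
eef_pos: [0.5467, 0.0317, 0.1986]
tcp_rot: [-180.0, 0.0, 76.8]
ft_force: [-0.6, -0.6, -0.0]
width: 1.001
finger_force: 0.0
```

Run:
```python
from h import *
p=wshot(); inrow(p)
plan(rk(0,.15,.2),(.5824,.335,.13,76.8))
```

```text
row tin 0.82 c [-0.3 63.9] [60.6 38.9] x [-29.3  29.2] y [45.3 82.1] ridge [ 0.5 64.5] 0.1 ztop 0.0551
row tin 0.73 c [ 0.4 19.9] [60.2 39.5] x [-28.6  30.3] y [ 1. 39.] ridge [ 1.1 19.7] 0.1 ztop 0.0551
row tin 0.63 c [ -0.5 104.5] [60.1 33.1] x [-29.5  29.1] y [ 88.6 117.4] ridge [ -0.5 107.3] -0.8 ztop 0.0551
at [0.5463 0.0302 0.1986] [-180.     0.    76.6] w 0.999 t 31.6 F [-0.69  0.41  0.26]
(np.float64(0.5581), np.float64(0.2428), 0.2, 76.8) -> [ 1.048 -0.189 -0.007] [-0.     0.    -0.002]
(0.5824, 0.335, 0.13, 76.8) -> [ 1.524 -0.178  0.343] [-0.     0.    -0.002]
```

Emit:
servo_tool([
  {"tx": 0.22, "ty": -0.04, "tz": 0, "ax": 0, "ay": 0, "az": 0, "hand": -1},
  {"tx": 0.44, "ty": -0.08, "tz": 0, "ax": 0, "ay": 0, "az": 0, "hand": -1},
  {"tx": 0.66, "ty": -0.13, "tz": 0, "ax": 0, "ay": 0, "az": 0, "hand": -1},
  {"tx": 0.88, "ty": -0.18, "tz": 0, "ax": 0, "ay": 0, "az": 0, "hand": -1},
  {"tx": 1, "ty": -0.19, "tz": 0, "ax": 0, "ay": 0, "az": 0, "hand": -1},
  {"tx": 1, "ty": -0.19, "tz": 0, "ax": 0, "ay": 0, "az": 0, "hand": -1},
  {"tx": 1, "ty": -0.19, "tz": 0, "ax": 0, "ay": 0, "az": 0, "hand": -1},
])

```text
time: 32.35
eef_pos: [0.556, 0.2331, 0.1987]
tcp_rot: [-180.0, 0.0, 76.6]
ft_force: [0.6, 0.1, -0.1]
width: 0.998
finger_force: 0.0
```

```bash
cat > slide.py <<'E'
from h import *
p=wshot(); inrow(p); save(p,"s%d"%p["shot"],s=1.2); print(p["shot"])
for l,z in (("slide_grip",.063),("slide_face",.035)):
    for d in robot.tip_of(p,l)[:1]:
        q=onplane(p,d["position"],z)[0]; print(l,round(d["score"],2),np.round(d["position"]),np.round(q,4),"rack",np.round([(q[:2]@RX-XC)*1000,(q[:2]@RY-Y0)*1000],1))
w=p["w"]; e=np.stack([w[...,:2]@RX-XC,w[...,:2]@RY-Y0],-1)*1000
roi=(abs(e[...,0])<40)&(e[...,1]>110)&(e[...,1]<340)
for n,lo,hi in (("grip top",.059,.067),("cheek top",.0385,.0435),("plate",.021,.027)):
    s=e[roi&(w[...,2]>lo)&(w[...,2]<hi)]
    if len(s)>10: print(n,len(s),np.round(np.percentile(s,[2,50,98],axis=0),1).tolist())
E
python3 slide.py
python3 - <<'E'
from h import *
plan((.5824,.339,.13,76.8))
E
```

```text
row tin 0.89 c [ 0.3 25.3] [52.8 60.1] x [-28.9  29.5] y [ 6.5 47.7] ridge [ 0.3 20.7] 0.0 ztop 0.0551
row tin 0.69 c [ -0.4 109.1] [60.3 38.3] x [-29.8  28.6] y [ 92.  127.6] ridge [ -0.7 108.7] -0.2 ztop 0.0552
row tin 0.56 c [-0.8 66.4] [38.5 59.8] x [-29.7  28.5] y [50.6 84.8] ridge [-0.8 65.5] 0.3 ztop 0.0551
36
slide_grip 0.86 [280.  75.] [0.5786 0.3361 0.063 ] rack [ -1.4 245.5]
slide_face 0.88 [280. 138.] [0.5669 0.2873 0.035 ] rack [ -1.7 195.3]
grip top 674 [[-14.2, 238.8], [-0.3, 245.4], [13.6, 252.2]]
cheek top 850 [[-29.0, 125.9], [-0.6, 199.6], [28.0, 204.7]]
plate 2348 [[-22.8, 205.5], [-0.6, 225.3], [21.6, 259.9]]
at [0.5564 0.2325 0.1989] [-180.     0.    76.5] w 1.003 t 32.5 F [0.48 0.06 0.01]
(0.5824, 0.339, 0.13, 76.8) -> [0.548 0.002 0.344] [-0.     0.    -0.004]
```

Run:
```python
from h import *
plan(rk(-.0005,.2455,.13),rk(-.0005,.2455,.060))
```

```text
at [0.5564 0.2325 0.1989] [-180.     0.    76.5] w 1.003 t 32.5 F [0.48 0.06 0.01]
(np.float64(0.5795), np.float64(0.3359), 0.13, 76.8) -> [ 0.53  -0.008  0.345] [-0.     0.    -0.004]
(np.float64(0.5795), np.float64(0.3359), 0.06, 76.8) -> [ 0.53  -0.008  0.695] [-0.     0.    -0.004]
```

Emit:
servo_tool([
  {"tx": 0.24, "ty": 0, "tz": 0, "ax": 0, "ay": 0, "az": -0.004, "hand": -1},
  {"tx": 0.45, "ty": -0.008, "tz": 0, "ax": 0, "ay": 0, "az": -0.004, "hand": -1},
  {"tx": 0.53, "ty": -0.008, "tz": 0.1, "ax": 0, "ay": 0, "az": -0.004, "hand": -1},
  {"tx": 0.53, "ty": -0.008, "tz": 0.3, "ax": 0, "ay": 0, "az": -0.004, "hand": -1},
  {"tx": 0.53, "ty": -0.008, "tz": 0.5, "ax": 0, "ay": 0, "az": -0.004, "hand": -1},
  {"tx": 0.53, "ty": -0.008, "tz": 0.65, "ax": 0, "ay": 0, "az": -0.004, "hand": -1},
  {"tx": 0.53, "ty": -0.008, "tz": 0.69, "ax": 0, "ay": 0, "az": -0.004, "hand": -1},
  {"tx": 0.53, "ty": -0.008, "tz": 0.69, "ax": 0, "ay": 0, "az": -0.004, "hand": -1},
  {"tx": 0.53, "ty": -0.008, "tz": 0.69, "ax": 0, "ay": 0, "az": -0.004, "hand": -1},
])

```text
time: 33.45
eef_pos: [0.5806, 0.3376, 0.0629]
tcp_rot: [179.9, -0.1, 76.9]
ft_force: [-0.2, 0.2, 1.0]
width: 1.005
finger_force: 0.0
```

Emit:
servo_tool([
  {"tx": 0, "ty": 0, "tz": 0, "ax": 0, "ay": 0, "az": 0, "hand": 1},
  {"tx": 0, "ty": 0, "tz": 0, "ax": 0, "ay": 0, "az": 0, "hand": 1},
  {"tx": 0, "ty": 0, "tz": 0, "ax": 0, "ay": 0, "az": 0, "hand": 1},
  {"tx": 0, "ty": 0, "tz": 0, "ax": 0, "ay": 0, "az": 0, "hand": 1},
  {"tx": 0, "ty": 0, "tz": 0, "ax": 0, "ay": 0, "az": 0, "hand": 1},
  {"tx": 0, "ty": 0, "tz": 0, "ax": 0, "ay": 0, "az": 0, "hand": 1},
  {"tx": 0, "ty": 0, "tz": 0, "ax": 0, "ay": 0, "az": 0, "hand": 1},
])

```text
time: 34.15
eef_pos: [0.5791, 0.3381, 0.062]
tcp_rot: [180.0, -0.0, 77.0]
ft_force: [-2.9, -0.4, 6.2]
width: 0.339
finger_force: 60.0
```

Emit:
servo_tool([
  {"tx": -0.05, "ty": 0, "tz": 0, "ax": 0, "ay": 0, "az": 0, "hand": 1},
  {"tx": -0.1, "ty": 0, "tz": 0, "ax": 0, "ay": 0, "az": 0, "hand": 1},
  {"tx": -0.15, "ty": 0, "tz": 0, "ax": 0, "ay": 0, "az": 0, "hand": 1},
  {"tx": -0.2, "ty": 0, "tz": 0, "ax": 0, "ay": 0, "az": 0, "hand": 1},
  {"tx": -0.24, "ty": 0, "tz": 0, "ax": 0, "ay": 0, "az": 0, "hand": 1},
  {"tx": -0.27, "ty": 0, "tz": 0, "ax": 0, "ay": 0, "az": 0, "hand": 1},
  {"tx": -0.29, "ty": 0, "tz": 0, "ax": 0, "ay": 0, "az": 0, "hand": 1},
  {"tx": -0.3, "ty": 0, "tz": 0, "ax": 0, "ay": 0, "az": 0, "hand": 1},
  {"tx": -0.31, "ty": 0, "tz": 0, "ax": 0, "ay": 0, "az": 0, "hand": 1},
  {"tx": -0.31, "ty": 0, "tz": 0, "ax": 0, "ay": 0, "az": 0, "hand": 1},
])

```text
time: 35.15
eef_pos: [0.565, 0.2771, 0.0619]
tcp_rot: [-180.0, -0.0, 77.0]
ft_force: [-4.3, 0.8, 7.2]
width: 0.34
finger_force: 61.1
```

```bash
python3 slide.py
python3 - <<'E'
from h import *
plan()
s=robot.observe(); print((s["eef_pos"][:2]@RY-Y0)*1000)
E
```

```text
37
slide_grip 0.92 [283. 300.] [0.5649 0.2736 0.063 ] rack [ -0.4 181.5]
slide_face 0.93 [285. 349.] [0.5551 0.2251 0.035 ] rack [  1.1 132.1]
grip top 2806 [[-25.6, 177.9], [-0.0, 187.3], [25.0, 195.6]]
cheek top 1076 [[-22.0, 137.8], [-0.4, 142.4], [21.4, 195.5]]
plate 3038 [[-21.6, 142.2], [-0.3, 190.2], [20.5, 198.5]]
at [0.5649 0.2771 0.0619] [-180.   -0.   77.] w 0.336 t 35.4 F [-4.11  0.38  8.08]
184.9180938925186
```

Emit:
servo_tool([
  {"tx": -0.007, "ty": 0, "tz": 0, "ax": 0, "ay": 0, "az": 0, "hand": 1},
  {"tx": -0.014, "ty": 0, "tz": 0, "ax": 0, "ay": 0, "az": 0, "hand": 1},
  {"tx": -0.02, "ty": 0, "tz": 0, "ax": 0, "ay": 0, "az": 0, "hand": 1},
  {"tx": -0.025, "ty": 0, "tz": 0, "ax": 0, "ay": 0, "az": 0, "hand": 1},
  {"tx": -0.03, "ty": 0, "tz": 0, "ax": 0, "ay": 0, "az": 0, "hand": 1},
  {"tx": -0.035, "ty": 0, "tz": 0, "ax": 0, "ay": 0, "az": 0, "hand": 1},
  {"tx": -0.04, "ty": 0, "tz": 0, "ax": 0, "ay": 0, "az": 0, "hand": 1},
  {"tx": -0.045, "ty": 0, "tz": 0, "ax": 0, "ay": 0, "az": 0, "hand": 1},
  {"tx": -0.05, "ty": 0, "tz": 0, "ax": 0, "ay": 0, "az": 0, "hand": 1},
  {"tx": -0.055, "ty": 0, "tz": 0, "ax": 0, "ay": 0, "az": 0, "hand": 1},
  {"tx": -0.06, "ty": 0, "tz": 0, "ax": 0, "ay": 0, "az": 0, "hand": 1},
  {"tx": -0.06, "ty": 0, "tz": 0, "ax": 0, "ay": 0, "az": 0, "hand": 1},
])

```text
time: 36.55
eef_pos: [0.5623, 0.2658, 0.0619]
tcp_rot: [-180.0, -0.0, 77.0]
ft_force: [-4.5, 1.3, 8.2]
width: 0.338
finger_force: 61.0
```

Emit:
servo_tool([
  {"tx": -0.005, "ty": 0, "tz": 0, "ax": 0, "ay": 0, "az": 0, "hand": 1},
  {"tx": -0.01, "ty": 0, "tz": 0, "ax": 0, "ay": 0, "az": 0, "hand": 1},
  {"tx": -0.01, "ty": 0, "tz": 0, "ax": 0, "ay": 0, "az": 0, "hand": 1},
])

```text
time: 36.85
eef_pos: [0.5619, 0.2638, 0.0619]
tcp_rot: [180.0, -0.0, 77.0]
ft_force: [-3.8, 1.3, 7.9]
width: 0.34
finger_force: 61.0
```

Emit:
servo_tool([
  {"tx": -0.005, "ty": 0, "tz": 0, "ax": 0, "ay": 0, "az": 0, "hand": 1},
  {"tx": -0.01, "ty": 0, "tz": 0, "ax": 0, "ay": 0, "az": 0, "hand": 1},
  {"tx": -0.01, "ty": 0, "tz": 0, "ax": 0, "ay": 0, "az": 0, "hand": 1},
])

```text
time: 37.15
eef_pos: [0.5615, 0.2622, 0.0619]
tcp_rot: [180.0, -0.1, 77.0]
ft_force: [-3.4, 2.9, 7.2]
width: 0.335
finger_force: 60.9
```

Emit:
servo_tool([
  {"tx": -0.005, "ty": 0, "tz": 0, "ax": 0, "ay": 0, "az": 0, "hand": 1},
  {"tx": -0.01, "ty": 0, "tz": 0, "ax": 0, "ay": 0, "az": 0, "hand": 1},
  {"tx": -0.01, "ty": 0, "tz": 0, "ax": 0, "ay": 0, "az": 0, "hand": 1},
])

```text
time: 37.45
eef_pos: [0.5614, 0.2617, 0.062]
tcp_rot: [179.9, -0.2, 77.0]
ft_force: [-1.0, 10.2, 2.8]
width: 0.339
finger_force: 60.5
```

The stop is felt: the force jumped to about 10 N and motion stalled. I'll release straight up and check.

Emit:
servo_tool([
  {"tx": 0, "ty": 0, "tz": 0, "ax": 0, "ay": 0, "az": 0, "hand": -1},
  {"tx": 0, "ty": 0, "tz": 0, "ax": 0, "ay": 0, "az": 0, "hand": -1},
  {"tx": 0, "ty": 0, "tz": 0, "ax": 0, "ay": 0, "az": 0, "hand": -1},
  {"tx": 0, "ty": 0, "tz": 0, "ax": 0, "ay": 0, "az": 0, "hand": -1},
  {"tx": 0, "ty": 0, "tz": 0, "ax": 0, "ay": 0, "az": 0, "hand": -1},
  {"tx": 0, "ty": 0, "tz": -0.15, "ax": 0, "ay": 0, "az": 0, "hand": -1},
  {"tx": 0, "ty": 0, "tz": -0.35, "ax": 0, "ay": 0, "az": 0, "hand": -1},
  {"tx": -0.2, "ty": 0, "tz": -0.55, "ax": 0, "ay": 0, "az": 0, "hand": -1},
  {"tx": -0.4, "ty": 0, "tz": -0.7, "ax": 0, "ay": 0, "az": 0, "hand": -1},
  {"tx": -0.6, "ty": 0, "tz": -0.7, "ax": 0, "ay": 0, "az": 0, "hand": -1},
  {"tx": -0.8, "ty": 0, "tz": -0.7, "ax": 0, "ay": 0, "az": 0, "hand": -1},
  {"tx": -0.8, "ty": 0, "tz": -0.7, "ax": 0, "ay": 0, "az": 0, "hand": -1},
])

```text
time: 38.65
eef_pos: [0.5245, 0.0999, 0.2014]
tcp_rot: [180.0, 0.1, 76.7]
ft_force: [-0.1, -0.4, -0.7]
width: 0.999
finger_force: 0.0
```

Emit:
servo_tool([
  {"tx": 0, "ty": 0, "tz": 0, "ax": 0, "ay": 0, "az": 0, "hand": -1},
  {"tx": 0, "ty": 0, "tz": 0, "ax": 0, "ay": 0, "az": 0, "hand": -1},
])

```text
time: 38.85
eef_pos: [0.5252, 0.1044, 0.2009]
tcp_rot: [180.0, -0.0, 77.0]
ft_force: [-0.6, 0.3, -0.4]
width: 1.002
finger_force: 0.0
```

```bash
python3 slide.py
python3 - <<'E'
from h import *
plan((.4768,-.0,.18,86))
E
```

```text
row tin 0.92 c [ 0.5 19.6] [60.2 38.7] x [-28.7  29.1] y [ 0.8 38.7] ridge [ 0.1 19.1] -0.3 ztop 0.0552
row tin 0.83 c [-0.3 58.8] [60.7 40.4] x [-29.4  28.8] y [39.7 78.5] ridge [-0.1 59.1] 0.2 ztop 0.0552
38
slide_grip 0.72 [287.  11.] [0.5649 0.2592 0.063 ] rack [  2.8 167.5]
slide_face 0.67 [284.  76.] [0.5513 0.2107 0.035 ] rack [  0.7 117.2]
grip top 580 [[-14.3, 160.7], [-0.1, 166.5], [13.7, 173.5]]
cheek top 769 [[-28.8, 117.2], [0.0, 122.7], [28.6, 161.3]]
plate 1990 [[-22.5, 130.4], [-0.1, 148.5], [22.3, 179.4]]
at [0.525  0.1048 0.2006] [-180.    -0.    77.1] w 1.002 t 39.0 F [-0.83 -0.58  1.04]
(0.4768, -0.0, 0.18, 86) -> [-0.565 -0.118  0.103] [-0.    -0.    -0.099]
```

View pics/s38.png

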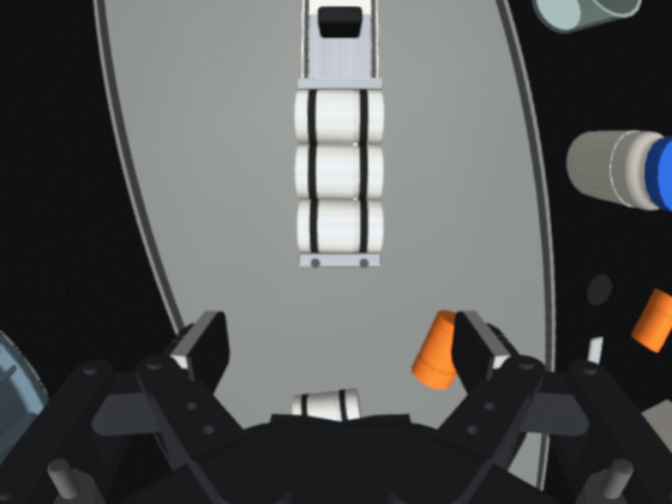

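The row is closed tight: tins at (340,225), (339,171) and (339,116), with the cheek at (339,84). Now the first empty tin.

Emit:
servo_tool([
  {"tx": -0.22, "ty": -0.05, "tz": 0, "ax": 0, "ay": 0, "az": -0.1, "hand": -1},
  {"tx": -0.44, "ty": -0.1, "tz": 0, "ax": 0, "ay": 0, "az": -0.1, "hand": -1},
  {"tx": -0.66, "ty": -0.12, "tz": 0.05, "ax": 0, "ay": 0, "az": -0.1, "hand": -1},
  {"tx": -0.82, "ty": -0.06, "tz": 0.15, "ax": 0, "ay": 0, "az": -0.1, "hand": -1},
  {"tx": -0.82, "ty": -0.06, "tz": 0.25, "ax": 0, "ay": 0, "az": -0.1, "hand": -1},
  {"tx": -0.82, "ty": -0.06, "tz": 0.25, "ax": 0, "ay": 0, "az": -0.1, "hand": -1},
  {"tx": -0.82, "ty": -0.06, "tz": 0.25, "ax": 0, "ay": 0, "az": -0.1, "hand": -1},
  {"tx": -0.82, "ty": -0.06, "tz": 0.25, "ax": 0, "ay": 0, "az": -0.1, "hand": -1},
])

```text
time: 39.85
eef_pos: [0.4771, -0.0526, 0.1518]
tcp_rot: [179.9, 0.0, 86.1]
ft_force: [-0.1, -0.6, 0.9]
width: 1.001
finger_force: 0.0
```

Run:
```python
from h import *
p=wshot(); tins(p)
plan((.4772,-.056,.037,86.2))
```

```text
0.91 [348.   6.] 978 sat 7 rect [525.5  97.3] [12. 60.] axis -3.3 ridge -8.0 [0.5373 0.0983] ztop 0.0507
0.73 [280. 215.] 4059 sat 6 rect [476.9 -55.2] [39. 60.] axis -3.8 ridge -4.0 [ 0.4769 -0.0549] ztop 0.0432
0.65 [252. 319.] 2997 sat 6 rect [ 443.3 -147.8] [37. 60.] axis -12.1 ridge -13.0 [ 0.4434 -0.1475] ztop 0.0431
0.63 [422. 154.] 3748 sat 197 rect [592.  -14.1] [60. 39.] axis 57.3 ridge 58.0 [ 0.5906 -0.0139] ztop 0.043
at [ 0.4771 -0.0527  0.1519] [179.9   0.   86.1] w 0.998 t 40.0 F [-0.07 -0.9   0.47]
(0.4772, -0.056, 0.037, 86.2) -> [-0.016  0.     0.575] [ 0.001  0.    -0.002]
```

Emit:
servo_tool([
  {"tx": -0.013, "ty": 0, "tz": 0.2, "ax": 0, "ay": 0, "az": 0, "hand": -1},
  {"tx": -0.013, "ty": 0, "tz": 0.4, "ax": 0, "ay": 0, "az": 0, "hand": -1},
  {"tx": -0.013, "ty": 0, "tz": 0.54, "ax": 0, "ay": 0, "az": 0, "hand": -1},
  {"tx": -0.013, "ty": 0, "tz": 0.575, "ax": 0, "ay": 0, "az": 0, "hand": -1},
  {"tx": -0.013, "ty": 0, "tz": 0.575, "ax": 0, "ay": 0, "az": 0, "hand": -1},
  {"tx": -0.013, "ty": 0, "tz": 0.575, "ax": 0, "ay": 0, "az": 0, "hand": -1},
  {"tx": -0.013, "ty": 0, "tz": 0.575, "ax": 0, "ay": 0, "az": 0, "hand": 1},
  {"tx": -0.013, "ty": 0, "tz": 0.575, "ax": 0, "ay": 0, "az": 0, "hand": 1},
  {"tx": -0.013, "ty": 0, "tz": 0.575, "ax": 0, "ay": 0, "az": 0, "hand": 1},
  {"tx": -0.013, "ty": 0, "tz": 0.575, "ax": 0, "ay": 0, "az": 0, "hand": 1},
  {"tx": -0.013, "ty": 0, "tz": 0.575, "ax": 0, "ay": 0, "az": 0, "hand": 1},
])

```text
time: 41.05
eef_pos: [0.4779, -0.0564, 0.0377]
tcp_rot: [179.8, 0.1, 86.0]
ft_force: [0.7, 0.0, 6.2]
width: 0.687
finger_force: 63.9
```

Emit:
servo_tool([
  {"tx": 0, "ty": 0, "tz": -0.2, "ax": 0, "ay": 0, "az": 0, "hand": 1},
  {"tx": 0, "ty": 0, "tz": -0.4, "ax": 0, "ay": 0, "az": 0, "hand": 1},
  {"tx": 0, "ty": 0, "tz": -0.6, "ax": 0, "ay": 0, "az": 0, "hand": 1},
  {"tx": 0, "ty": 0, "tz": -0.8, "ax": 0, "ay": 0, "az": 0, "hand": 1},
  {"tx": 0.1, "ty": 0.05, "tz": -0.95, "ax": 0, "ay": 0, "az": 0.1, "hand": 1},
  {"tx": 0.2, "ty": 0.1, "tz": -0.95, "ax": 0, "ay": 0, "az": 0.1, "hand": 1},
  {"tx": 0.4, "ty": 0.15, "tz": -0.95, "ax": 0, "ay": 0, "az": 0.1, "hand": 1},
  {"tx": 0.4, "ty": 0.15, "tz": -0.95, "ax": 0, "ay": 0, "az": 0.1, "hand": 1},
  {"tx": 0.4, "ty": 0.15, "tz": -0.95, "ax": 0, "ay": 0, "az": 0.1, "hand": 1},
  {"tx": 0.4, "ty": 0.15, "tz": -0.95, "ax": 0, "ay": 0, "az": 0.1, "hand": 1},
])

```text
time: 42.05
eef_pos: [0.5114, 0.0214, 0.226]
tcp_rot: [-180.0, 0.0, 77.0]
ft_force: [-0.5, -0.7, -1.6]
width: 0.691
finger_force: 65.5
```

Run:
```python
from h import *
f=[]
for i in range(2):
    p=wshot(); f.append(robot.observe()["ft_force"])
print(np.round(f,2)); held(p); inrow(p)
plan(rk(0,.0393,.15),rk(0,.0393,.0696))
```

```text
[[ 0.6  -1.82 -0.75]
 [-0.23  0.09 -1.74]]
held n 9141 tin centre ahead of TCP 0.0142 ridge at tool x 0.0013 y range [-0.0265  0.0266] x [-0.0132  0.0204]
row tin 0.88 c [ 0.4 19.5] [60.6 40.3] x [-28.6  29.5] y [-0.6 38.5] ridge [ 0.6 19. ] -0.2 ztop 0.0551
row tin 0.87 c [-0.3 58.6] [60.3 39.2] x [-28.9  29. ] y [39.3 76.8] ridge [-0.1 58.6] 0.4 ztop 0.0551
row tin 0.82 c [  6.  -74.2] [65.1 37.3] x [-22.7  35.1] y [-89.9 -56.4] ridge [  5.8 -75.1] -0.1 ztop 0.2312
row tin 0.57 c [-0.3 94.1] [60.3 30.7] x [-29.6  28.9] y [ 79.3 108.4] ridge [-0.4 98.1] -0.5 ztop 0.0551
at [0.5115 0.021  0.2259] [-180.     0.    76.9] w 0.687 t 42.2 F [-1.1   0.07 -1.56]
(np.float64(0.5328), np.float64(0.1351), 0.15, 76.8) -> [ 0.58  -0.026  0.379] [-0.     0.     0.001]
(np.float64(0.5328), np.float64(0.1351), 0.0696, 76.8) -> [ 0.58  -0.026  0.781] [-0.     0.     0.001]
```

Emit:
servo_tool([
  {"tx": 0.22, "ty": -0.01, "tz": 0, "ax": 0, "ay": 0, "az": 0, "hand": 1},
  {"tx": 0.44, "ty": -0.02, "tz": 0, "ax": 0, "ay": 0, "az": 0, "hand": 1},
  {"tx": 0.58, "ty": -0.026, "tz": 0.1, "ax": 0, "ay": 0, "az": 0, "hand": 1},
  {"tx": 0.58, "ty": -0.026, "tz": 0.3, "ax": 0, "ay": 0, "az": 0, "hand": 1},
  {"tx": 0.58, "ty": -0.026, "tz": 0.45, "ax": 0, "ay": 0, "az": 0, "hand": 1},
  {"tx": 0.58, "ty": -0.026, "tz": 0.58, "ax": 0, "ay": 0, "az": 0, "hand": 1},
  {"tx": 0.58, "ty": -0.026, "tz": 0.65, "ax": 0, "ay": 0, "az": 0, "hand": 1},
  {"tx": 0.58, "ty": -0.026, "tz": 0.65, "ax": 0, "ay": 0, "az": 0, "hand": 1},
  {"tx": 0.58, "ty": -0.026, "tz": 0.65, "ax": 0, "ay": 0, "az": 0, "hand": 1},
  {"tx": 0.58, "ty": -0.026, "tz": 0.65, "ax": 0, "ay": 0, "az": 0, "hand": 1},
])

```text
time: 43.2
eef_pos: [0.5342, 0.1358, 0.0976]
tcp_rot: [179.8, -0.0, 77.0]
ft_force: [-0.7, 0.2, -0.2]
width: 0.688
finger_force: 65.6
```

Run:
```python
from h import *
p=wshot(); held(p); inrow(p)
plan(rk(0,.0393,.0838))
```

```text
held n 8555 tin centre ahead of TCP 0.0143 ridge at tool x 0.0011 y range [-0.0266  0.0265] x [-0.0135  0.0197]
row tin 0.64 c [ 0.7 42.8] [36.8 62.7] x [-26.9  30.9] y [27.1 60.5] ridge [ 1.9 41.8] -0.1 ztop 0.1029
row tin 0.6 c [-0.5 65.4] [27.1 60. ] x [-29.6  28.5] y [52.5 78.4] ridge [-0.6 60.1] 0.1 ztop 0.0553
row tin 0.58 c [-0.6 98.6] [60.6 40.3] x [-29.6  28.8] y [ 80.2 118.3] ridge [-0.4 99.1] 0.2 ztop 0.0551
at [0.534  0.136  0.0975] [179.8  -0.   77. ] w 0.689 t 43.3 F [-0.08 -0.57 -1.04]
(np.float64(0.5328), np.float64(0.1351), 0.0838, 76.8) -> [-0.006 -0.005  0.069] [ 0.002 -0.     0.002]
```

Emit:
servo_tool([
  {"tx": -0.01, "ty": -0.007, "tz": 0.03, "ax": 0, "ay": 0, "az": 0, "hand": 1},
  {"tx": -0.01, "ty": -0.007, "tz": 0.05, "ax": 0, "ay": 0, "az": 0, "hand": 1},
  {"tx": -0.01, "ty": -0.007, "tz": 0.06, "ax": 0, "ay": 0, "az": 0, "hand": 1},
  {"tx": -0.01, "ty": -0.007, "tz": 0.065, "ax": 0, "ay": 0, "az": 0, "hand": 1},
  {"tx": -0.01, "ty": -0.007, "tz": 0.065, "ax": 0, "ay": 0, "az": 0, "hand": 1},
  {"tx": -0.01, "ty": -0.007, "tz": 0.065, "ax": 0, "ay": 0, "az": 0, "hand": 1},
])

```text
time: 43.9
eef_pos: [0.5315, 0.1347, 0.0843]
tcp_rot: [180.0, -0.0, 77.0]
ft_force: [-4.4, 1.0, 11.4]
width: 0.692
finger_force: 67.3
```

Run:
```python
from h import *
plan(rk(0,.0393,.0838)); print(robot.observe()["ft_force"])
```

```text
at [0.5315 0.1347 0.0843] [180.  -0.  77.] w 0.692 t 43.9 F [-4.37  1.01 11.44]
(np.float64(0.5328), np.float64(0.1351), 0.0838, 76.8) -> [0.003 0.006 0.002] [ 0.001 -0.     0.002]
[-4.36555006  1.01495376 11.43827625]
```

Emit:
servo_tool([
  {"tx": 0, "ty": 0.004, "tz": -0.005, "ax": 0, "ay": 0, "az": 0, "hand": 1},
  {"tx": 0, "ty": 0.004, "tz": -0.005, "ax": 0, "ay": 0, "az": 0, "hand": 1},
  {"tx": 0, "ty": 0.004, "tz": -0.005, "ax": 0, "ay": 0, "az": 0, "hand": -1},
  {"tx": 0, "ty": 0.004, "tz": -0.005, "ax": 0, "ay": 0, "az": 0, "hand": -1},
  {"tx": 0, "ty": 0.004, "tz": -0.005, "ax": 0, "ay": 0, "az": 0, "hand": -1},
  {"tx": 0, "ty": 0.004, "tz": -0.005, "ax": 0, "ay": 0, "az": 0, "hand": -1},
  {"tx": 0, "ty": 0.004, "tz": -0.15, "ax": 0, "ay": 0, "az": 0, "hand": -1},
  {"tx": 0, "ty": 0.004, "tz": -0.35, "ax": 0, "ay": 0, "az": 0, "hand": -1},
  {"tx": -0.1, "ty": 0, "tz": -0.55, "ax": 0, "ay": 0, "az": 0, "hand": -1},
  {"tx": -0.3, "ty": 0, "tz": -0.55, "ax": 0, "ay": 0, "az": 0, "hand": -1},
  {"tx": -0.5, "ty": 0, "tz": -0.55, "ax": 0, "ay": 0, "az": 0, "hand": -1},
  {"tx": -0.5, "ty": 0, "tz": -0.55, "ax": 0, "ay": 0, "az": 0, "hand": -1},
])

```text
time: 45.1
eef_pos: [0.508, 0.0334, 0.1933]
tcp_rot: [180.0, 0.1, 76.8]
ft_force: [-0.8, 1.0, -0.4]
width: 0.999
finger_force: 0.0
```

Emit:
servo_tool([
  {"tx": 0, "ty": 0, "tz": 0, "ax": 0, "ay": 0, "az": 0, "hand": -1},
  {"tx": 0, "ty": 0, "tz": 0, "ax": 0, "ay": 0, "az": 0, "hand": -1},
])

```text
time: 45.3
eef_pos: [0.5085, 0.0375, 0.1928]
tcp_rot: [-180.0, -0.0, 77.0]
ft_force: [-0.5, 0.4, 0.3]
width: 1.002
finger_force: 0.0
```

```bash
python3 slide.py
python3 - <<'E'
from h import *
plan((.4433,-.12,.18,78))
E
```

```text
row tin 0.83 c [-0.3 95.2] [59.7 32.8] x [-29.1  28.9] y [ 79.4 110.7] ridge [-0.3 98.3] -0.2 ztop 0.0551
row tin 0.7 c [0.9 9.9] [21.5 60.3] x [-28.5  29.8] y [-0.4 19.5] ridge [-0.3 15.3] -0.0 ztop 0.0552
row tin 0.65 c [-0.2 68.9] [22.5 60.3] x [-29.2  29.2] y [60.3 79.4] ridge [-0.2 65.6] -1.0 ztop 0.0544
row tin 0.61 c [ 0.2 38.6] [60.4 39.4] x [-29.   29.5] y [19.7 56.8] ridge [-0.2 38.7] 0.1 ztop 0.0897
43
slide_grip 0.73 [347. 334.] [ 0.5406 -0.0932  0.063 ] rack [  59.9 -181.2]
at [0.5085 0.0379 0.1927] [-180.    -0.    77.1] w 1.001 t 45.5 F [ 1.7  -0.52  0.54]
(0.4433, -0.12, 0.18, 78) -> [-0.842 -0.141  0.063] [-0.   -0.   -0.01]
```

The first saddle is perfect. Now the second empty tin.

Emit:
servo_tool([
  {"tx": -0.22, "ty": -0.03, "tz": 0, "ax": 0, "ay": 0, "az": -0.01, "hand": -1},
  {"tx": -0.44, "ty": -0.05, "tz": 0, "ax": 0, "ay": 0, "az": -0.01, "hand": -1},
  {"tx": -0.66, "ty": -0.08, "tz": 0, "ax": 0, "ay": 0, "az": -0.01, "hand": -1},
  {"tx": -0.88, "ty": -0.1, "tz": 0.1, "ax": 0, "ay": 0, "az": -0.01, "hand": -1},
  {"tx": -0.976, "ty": -0.11, "tz": 0.2, "ax": 0, "ay": 0, "az": -0.01, "hand": -1},
  {"tx": -0.976, "ty": -0.11, "tz": 0.2, "ax": 0, "ay": 0, "az": -0.01, "hand": -1},
  {"tx": -0.976, "ty": -0.11, "tz": 0.2, "ax": 0, "ay": 0, "az": -0.01, "hand": -1},
  {"tx": -0.976, "ty": -0.11, "tz": 0.2, "ax": 0, "ay": 0, "az": -0.01, "hand": -1},
])

```text
time: 46.3
eef_pos: [0.4439, -0.1474, 0.1536]
tcp_rot: [179.9, 0.0, 78.0]
ft_force: [0.9, 0.1, 0.3]
width: 1.0
finger_force: 0.0
```

Run:
```python
from h import *
p=wshot(); tins(p)
plan((.4433,-.1478,.037,77.8))
```

```text
0.97 [283. 213.] 4027 sat 4 rect [ 442.4 -150.4] [39. 60.] axis -13.1 ridge -13.0 [ 0.4425 -0.1497] ztop 0.0431
0.94 [424.  28.] 2813 sat 195 rect [590.5 -16.3] [57. 39.] axis 57.9 ridge 48.0 [ 0.5871 -0.0226] ztop 0.0427
0.69 [402. 177.] 1243 sat 134 rect [ 543.1 -140.6] [27. 27.] axis 83.5 ridge -48.0 [ 0.5426 -0.1403] ztop 0.0339
0.65 [471. 417.] 141 sat 159 rect [ 574.6 -330. ] [ 19. 376.] axis -67.3 ridge -66.0 [ 0.6309 -0.4625] ztop 0.024
0.4 [547.   7.] 614 sat 10 rect [7.506e+02 4.000e-01] [26. 28.] axis -5.8 ridge 19.0 [7.488e-01 1.000e-04] ztop 0.0285
at [ 0.444  -0.1474  0.1538] [179.9   0.   78. ] w 1.0 t 46.4 F [-0.    0.02 -0.43]
(0.4433, -0.1478, 0.037, 77.8) -> [-0.002 -0.004  0.584] [0.001 0.    0.002]
```

Emit:
servo_tool([
  {"tx": -0.012, "ty": -0.006, "tz": 0.2, "ax": 0, "ay": 0, "az": 0.01, "hand": -1},
  {"tx": -0.012, "ty": -0.006, "tz": 0.4, "ax": 0, "ay": 0, "az": 0.01, "hand": -1},
  {"tx": -0.012, "ty": -0.006, "tz": 0.55, "ax": 0, "ay": 0, "az": 0.01, "hand": -1},
  {"tx": -0.012, "ty": -0.006, "tz": 0.58, "ax": 0, "ay": 0, "az": 0.01, "hand": -1},
  {"tx": -0.012, "ty": -0.006, "tz": 0.58, "ax": 0, "ay": 0, "az": 0.01, "hand": -1},
  {"tx": -0.012, "ty": -0.006, "tz": 0.58, "ax": 0, "ay": 0, "az": 0.01, "hand": -1},
  {"tx": -0.012, "ty": -0.006, "tz": 0.58, "ax": 0, "ay": 0, "az": 0.01, "hand": 1},
  {"tx": -0.012, "ty": -0.006, "tz": 0.58, "ax": 0, "ay": 0, "az": 0.01, "hand": 1},
  {"tx": -0.012, "ty": -0.006, "tz": 0.58, "ax": 0, "ay": 0, "az": 0.01, "hand": 1},
  {"tx": -0.012, "ty": -0.006, "tz": 0.58, "ax": 0, "ay": 0, "az": 0.01, "hand": 1},
  {"tx": -0.012, "ty": -0.006, "tz": 0.58, "ax": 0, "ay": 0, "az": 0.01, "hand": 1},
])

```text
time: 47.5
eef_pos: [0.4427, -0.1512, 0.0387]
tcp_rot: [179.8, 0.1, 77.0]
ft_force: [-0.4, 0.6, 7.9]
width: 0.685
finger_force: 63.2
```

Emit:
servo_tool([
  {"tx": 0, "ty": 0, "tz": -0.2, "ax": 0, "ay": 0, "az": 0, "hand": 1},
  {"tx": 0, "ty": 0, "tz": -0.4, "ax": 0, "ay": 0, "az": 0, "hand": 1},
  {"tx": 0, "ty": 0, "tz": -0.6, "ax": 0, "ay": 0, "az": 0, "hand": 1},
  {"tx": 0.1, "ty": 0, "tz": -0.8, "ax": 0, "ay": 0, "az": 0, "hand": 1},
  {"tx": 0.3, "ty": 0.05, "tz": -0.98, "ax": 0, "ay": 0, "az": 0, "hand": 1},
  {"tx": 0.5, "ty": 0.1, "tz": -0.98, "ax": 0, "ay": 0, "az": 0, "hand": 1},
  {"tx": 0.72, "ty": 0.13, "tz": -0.98, "ax": 0, "ay": 0, "az": 0, "hand": 1},
  {"tx": 0.9, "ty": 0.15, "tz": -0.98, "ax": 0, "ay": 0, "az": 0, "hand": 1},
  {"tx": 0.9, "ty": 0.15, "tz": -0.98, "ax": 0, "ay": 0, "az": 0, "hand": 1},
  {"tx": 0.9, "ty": 0.15, "tz": -0.98, "ax": 0, "ay": 0, "az": 0, "hand": 1},
  {"tx": 0.9, "ty": 0.15, "tz": -0.98, "ax": 0, "ay": 0, "az": 0, "hand": 1},
])

```text
time: 48.6
eef_pos: [0.5109, 0.0176, 0.2331]
tcp_rot: [180.0, 0.0, 76.9]
ft_force: [0.0, 0.3, -1.4]
width: 0.69
finger_force: 65.7
```

Run:
```python
from h import *
p=wshot(); held(p); inrow(p)
plan(rk(0,.079,.15),rk(0,.079,.0838))
```

```text
held n 8964 tin centre ahead of TCP 0.0152 ridge at tool x 0.0014 y range [-0.0266  0.0266] x [-0.013   0.0204]
row tin 0.86 c [-0.7 67.1] [59.2 21.7] x [-29.4  28.2] y [63.6 77.7] ridge [-2.2 66.3] 0.9 ztop 0.0541
row tin 0.76 c [ 0.2 38.4] [60.5 38.8] x [-29.   29.4] y [19.6 56.5] ridge [-0.1 38.7] 0.5 ztop 0.0897
row tin 0.7 c [-0.2 92.9] [30.7 60. ] x [-29.7  28.8] y [ 79.4 107.5] ridge [-0.7 98. ] -0.6 ztop 0.0551
row tin 0.56 c [  7.2 -78.9] [62.1 38.9] x [-22.4  35.1] y [-93.4 -60.1] ridge [  5.7 -78.6] -0.0 ztop 0.2373
row tin 0.56 c [ 0.5 10.2] [60.4 21.7] x [-28.4  29.5] y [-0.2 20.4] ridge [ 0.3 15.5] 0.7 ztop 0.0552
at [0.5109 0.0172 0.233 ] [180.    0.   76.9] w 0.686 t 48.7 F [1.21 0.23 0.07]
(np.float64(0.5419), np.float64(0.1737), 0.15, 76.8) -> [ 0.798 -0.027  0.415] [0.    0.    0.001]
(np.float64(0.5419), np.float64(0.1737), 0.0838, 76.8) -> [ 0.798 -0.027  0.746] [0.    0.    0.001]
```

Emit:
servo_tool([
  {"tx": 0.22, "ty": -0.01, "tz": 0, "ax": 0, "ay": 0, "az": 0, "hand": 1},
  {"tx": 0.44, "ty": -0.02, "tz": 0, "ax": 0, "ay": 0, "az": 0, "hand": 1},
  {"tx": 0.66, "ty": -0.025, "tz": 0, "ax": 0, "ay": 0, "az": 0, "hand": 1},
  {"tx": 0.805, "ty": -0.027, "tz": 0.05, "ax": 0, "ay": 0, "az": 0, "hand": 1},
  {"tx": 0.805, "ty": -0.027, "tz": 0.1, "ax": 0, "ay": 0, "az": 0, "hand": 1},
  {"tx": 0.805, "ty": -0.027, "tz": 0.25, "ax": 0, "ay": 0, "az": 0, "hand": 1},
  {"tx": 0.805, "ty": -0.027, "tz": 0.4, "ax": 0, "ay": 0, "az": 0, "hand": 1},
  {"tx": 0.805, "ty": -0.027, "tz": 0.48, "ax": 0, "ay": 0, "az": 0, "hand": 1},
  {"tx": 0.805, "ty": -0.027, "tz": 0.48, "ax": 0, "ay": 0, "az": 0, "hand": 1},
  {"tx": 0.805, "ty": -0.027, "tz": 0.48, "ax": 0, "ay": 0, "az": 0, "hand": 1},
  {"tx": 0.805, "ty": -0.027, "tz": 0.48, "ax": 0, "ay": 0, "az": 0, "hand": 1},
])

```text
time: 49.8
eef_pos: [0.5433, 0.1757, 0.1384]
tcp_rot: [179.9, -0.0, 76.9]
ft_force: [0.3, -0.4, -2.0]
width: 0.687
finger_force: 65.7
```

Run:
```python
from h import *
p=wshot(); held(p); inrow(p)
plan(rk(0,.080,.0848))
```

```text
held n 8561 tin centre ahead of TCP 0.0153 ridge at tool x 0.001 y range [-0.0266  0.0266] x [-0.0135  0.0197]
row tin 0.78 c [-0.7 98.6] [59.6 40.7] x [-29.5  28.2] y [ 80.7 118.6] ridge [-0.6 99.2] -0.0 ztop 0.0551
row tin 0.64 c [ 0.9 29.2] [59.1 13.6] x [-28.1  29. ] y [24.9 35.8] ridge [ 1.8 32.6] 0.7 ztop 0.0894
row tin 0.62 c [ 0.6 82.6] [62.5 38.5] x [-26.9  30.3] y [ 68.1 101.2] ridge [ 1.3 82.7] 0.2 ztop 0.1426
at [0.5432 0.1761 0.1384] [179.9  -0.   76.9] w 0.687 t 49.9 F [ 0.29 -0.   -0.26]
(np.float64(0.5421), np.float64(0.1747), 0.0848, 76.8) -> [-0.008 -0.005  0.268] [ 0.002 -0.001  0.002]
```

Emit:
servo_tool([
  {"tx": -0.008, "ty": -0.005, "tz": 0.1, "ax": 0, "ay": 0, "az": 0, "hand": 1},
  {"tx": -0.008, "ty": -0.005, "tz": 0.17, "ax": 0, "ay": 0, "az": 0, "hand": 1},
  {"tx": -0.008, "ty": -0.005, "tz": 0.22, "ax": 0, "ay": 0, "az": 0, "hand": 1},
  {"tx": -0.008, "ty": -0.005, "tz": 0.245, "ax": 0, "ay": 0, "az": 0, "hand": 1},
  {"tx": -0.008, "ty": -0.005, "tz": 0.255, "ax": 0, "ay": 0, "az": 0, "hand": 1},
  {"tx": -0.008, "ty": -0.005, "tz": 0.26, "ax": 0, "ay": 0, "az": 0, "hand": 1},
  {"tx": -0.008, "ty": -0.005, "tz": 0.26, "ax": 0, "ay": 0, "az": 0, "hand": 1},
  {"tx": -0.008, "ty": -0.005, "tz": 0.26, "ax": 0, "ay": 0, "az": 0, "hand": 1},
  {"tx": -0.008, "ty": -0.005, "tz": 0.26, "ax": 0, "ay": 0, "az": 0, "hand": 1},
])

```text
time: 50.8
eef_pos: [0.5411, 0.175, 0.086]
tcp_rot: [180.0, 0.0, 77.0]
ft_force: [-3.1, -1.4, 4.7]
width: 0.687
finger_force: 66.6
```

Run:
```python
from h import *
p=wshot(); held(p); inrow(p)
plan(rk(0,.0795,.0848))
```

```text
held n 8655 tin centre ahead of TCP 0.0152 ridge at tool x 0.0012 y range [-0.0266  0.0265] x [-0.0133  0.0199]
row tin 0.97 c [ 0.3 69.1] [60.3 42.6] x [-29.1  29.5] y [49.2 62.5] ridge [-0.3 52.8] -0.4 ztop 0.0854
row tin 0.9 c [-0.1 79.2] [60.4 43.1] x [-29.   28.7] y [ 66.8 100. ] ridge [-0.7 81.5] -0.0 ztop 0.0902
row tin 0.89 c [  0.  107.6] [60.4 23.7] x [-29.3  29.1] y [ 96.3 118.6] ridge [ -1.3 101.9] -0.8 ztop 0.0553
at [0.5411 0.175  0.086 ] [180.   0.  77.] w 0.685 t 50.9 F [-3.45 -1.36  5.78]
(np.float64(0.542), np.float64(0.1742), 0.0848, 76.8) -> [-0.003  0.005  0.006] [0.    0.    0.002]
```

Emit:
servo_tool([
  {"tx": -0.004, "ty": 0.003, "tz": 0, "ax": 0, "ay": 0, "az": 0, "hand": 1},
  {"tx": -0.004, "ty": 0.003, "tz": 0, "ax": 0, "ay": 0, "az": 0, "hand": 1},
  {"tx": -0.004, "ty": 0.003, "tz": 0, "ax": 0, "ay": 0, "az": 0, "hand": -1},
  {"tx": -0.004, "ty": 0.003, "tz": 0, "ax": 0, "ay": 0, "az": 0, "hand": -1},
  {"tx": -0.004, "ty": 0.003, "tz": 0, "ax": 0, "ay": 0, "az": 0, "hand": -1},
  {"tx": -0.004, "ty": 0.003, "tz": 0, "ax": 0, "ay": 0, "az": 0, "hand": -1},
  {"tx": -0.004, "ty": 0.003, "tz": -0.15, "ax": 0, "ay": 0, "az": 0, "hand": -1},
  {"tx": -0.004, "ty": 0.003, "tz": -0.35, "ax": 0, "ay": 0, "az": 0, "hand": -1},
  {"tx": -0.1, "ty": 0, "tz": -0.55, "ax": 0, "ay": 0, "az": 0, "hand": -1},
  {"tx": -0.3, "ty": 0, "tz": -0.6, "ax": 0, "ay": 0, "az": 0, "hand": -1},
  {"tx": -0.5, "ty": 0, "tz": -0.6, "ax": 0, "ay": 0, "az": 0, "hand": -1},
  {"tx": -0.5, "ty": 0, "tz": -0.6, "ax": 0, "ay": 0, "az": 0, "hand": -1},
])

```text
time: 52.1
eef_pos: [0.518, 0.0742, 0.2056]
tcp_rot: [179.9, 0.1, 76.8]
ft_force: [-0.3, 1.4, 0.6]
width: 1.001
finger_force: 0.0
```

Emit:
servo_tool([
  {"tx": -0.1, "ty": 0, "tz": -0.1, "ax": 0, "ay": 0, "az": 0, "hand": -1},
  {"tx": -0.1, "ty": 0, "tz": -0.1, "ax": 0, "ay": 0, "az": 0, "hand": -1},
  {"tx": -0.1, "ty": 0, "tz": -0.1, "ax": 0, "ay": 0, "az": 0, "hand": -1},
  {"tx": -0.1, "ty": 0, "tz": -0.1, "ax": 0, "ay": 0, "az": 0, "hand": -1},
])

```text
time: 52.5
eef_pos: [0.5136, 0.059, 0.2241]
tcp_rot: [-179.9, -0.0, 77.0]
ft_force: [0.6, 0.7, 0.7]
width: 0.999
finger_force: 0.0
```

```bash
python3 slide.py
python3 - <<'E'
from h import *
p=robot.read_camera("side"); save(p,"side1",s=1.4); p=robot.read_camera("top"); save(p,"top2",s=1.4)
E
ls pics
```

```text
row tin 0.86 c [ 0.3 39.3] [39.4 60.3] x [-28.7  29.1] y [20.2 57.6] ridge [ 0.1 39.1] -0.0 ztop 0.0897
row tin 0.75 c [ 0.8 78.2] [60.6 41.2] x [-28.7  29.8] y [59.4 96.1] ridge [ 0.6 78.7] -0.3 ztop 0.0897
row tin 0.69 c [ -0.9 106. ] [21.3 59.4] x [-29.5  28. ] y [ 95.6 116.4] ridge [ -0.5 104.9] -1.2 ztop 0.0547
row tin 0.66 c [0.3 9.6] [60.  20.5] x [-28.8  29.5] y [ 0.5 19.7] ridge [ 0.3 14.7] 0.1 ztop 0.0552
48
slide_face 0.94 [283.  33.] [0.5495 0.2106 0.035 ] rack [ -1.1 116.6]
cheek top 548 [[-28.1, 118.5], [0.5, 122.3], [28.1, 126.6]]
plate 1032 [[-22.2, 133.0], [-0.5, 144.7], [21.9, 156.4]]
r3.png
r4.png
r5.png
rack12.png
rack13.png
s36.png
s37.png
s38.png
s43.png
s48.png
side1.png
top1.png
top2.png
w1.png
w6.png
```

View pics/side1.png

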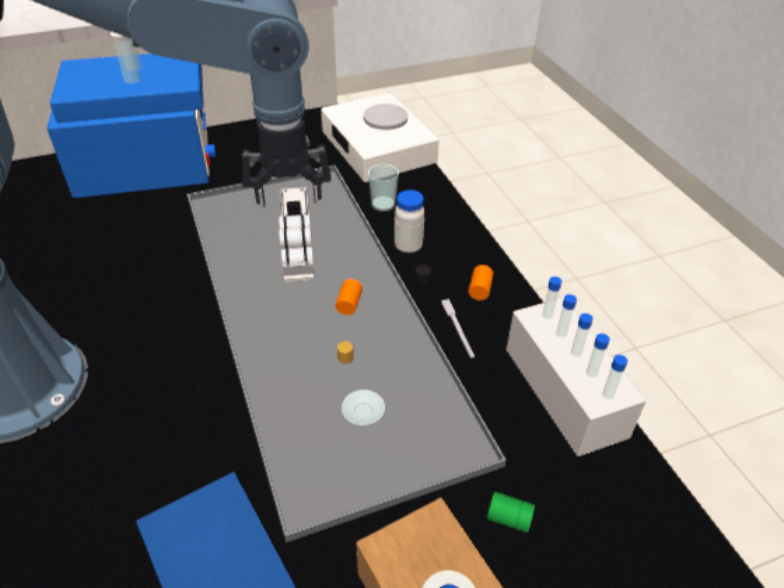

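View pics/top2.png

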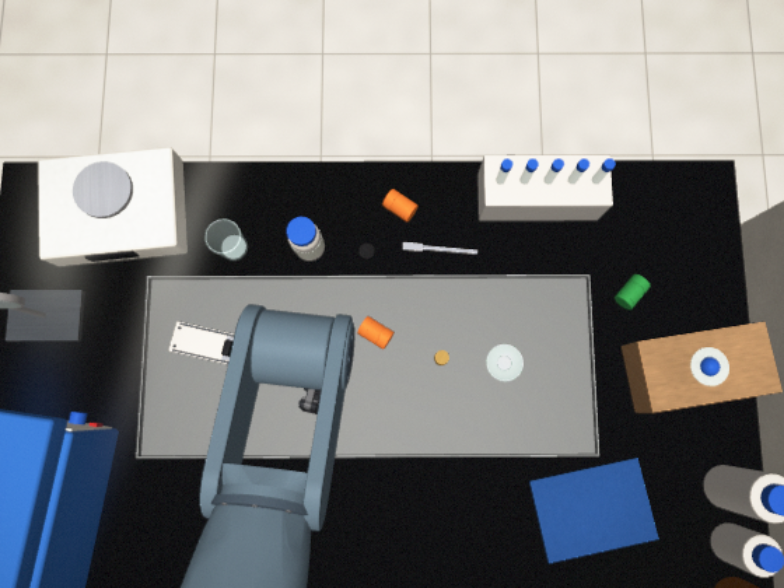

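The side view shows the closed row with both saddled tins at (295,240). The top view shows the tray otherwise holding only the bystanders, all in place: orange tin (376,332), weight (442,357) and petri dish (505,363). The saddles measure square and at the right height, so I'm handing in.

```bash
python3 -c "
from rig import robot
print(robot.job_done())"
```

```text
the job is handed in; nothing more can be done
None
```

I handed the job in: the three full tins lie in a closed row against the fixed cheek, with the sliding cheek pushed up to a felt stop (about 10 N). Both empty tins sit square and centred in the two gaps, and the other things are where they were.

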